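# Make up the postmark die holder

### The arm

A 6-joint arm with a two-finger parallel gripper is mounted at the origin on the work surface. World frame = base frame: x ahead of the robot, y to its left, z up, the work surface at z = 0. Lengths are in m, angles in degrees, forces in N, time in s.
With the tool pointing down it reaches from about 0.25 to 0.725 m from the base axis. Payload 9.7 kg.
Tool frame: the origin (TCP) lies on the centre line of the jaws, within the pads' length; the fingertips stand tip_extent ahead of it and the grasp point (between the pads) lies 3 mm ahead of it (tip_extent is the distance from the TCP to the fingertips, in m); z points along the fingers, y is the line along which they close (so a half turn about z gives the same grasp; the last joint's range is limited). The gripper opens to 85 mm and grips with 20 to 120 N. Pads are 22 mm wide; open, the fingers measure 114 mm over their backs; the gripper's body (76 mm by 85 mm) begins 54 mm behind the grasp point. The pads swing forward as they close: fully open they stand 13 mm farther back than shut.
Start: joints at [-73.969, 4.979, 10.078, 95.1, 0, 90], TCP at [0.152, -0.529, 0.253] pointing down, gripper open.
Joint ranges: [-179.16, 179.16], [-48.56, 103.87], [-65.8, 70.77], [-126.05, 130.52], [-82.76, 87.17], [-180, 180]. Speed limits (degrees/s): [127.2, 127.2, 147.25, 180, 180, 180].

### API

Orientations are given as [roll, pitch, yaw] about the fixed x, y, z axes, in that order (R = Rz(yaw) Ry(pitch) Rx(roll)).
In Python, from workcell import * gives the robot as it stands.
- The arm moves only by the tool servo_tool, never from a script. Its argument "rows" is a list of rows, each an object with "offset": the shift along the tool's x, y, z as a fraction of full scale, a list of three; "yaw": the turn about the tool's z as a fraction of full scale; "claw": the closure, from 0 (fully open) to 1 (shut). A call has 1 to 12 rows; each row is the pose to reach, as a shift and turn from the pose commanded when the call began, along the tool's axes at that moment, turning the shorter way round; what a row does not reach only later rows make up. Full scale, the value 1, is 0.1 m for a shift and pi rad for a turn. A row lasts 1/8 s, in which the tool goes at most 62.5 mm and 10.7 degrees, less where a joint would pass 70% of its speed; a pose out of reach is approached as far as the arm can. A call with a number of a shift or a turn outside -1 to 1 is refused whole. A call with a gripper value outside its range is refused whole. The fingers move at their own pace and stop on an object; "squeeze" is the grip in N (left out, the last holds). Time passes only in rows, so rows that repeat a pose let the fingers close. It gives the time, the measured TCP pose, the force, the opening and the grip force at its end, in the units of the state.
- get_obs(): the state, without advancing time (a new reading comes with each control period).
- camera(name): name is "side" or "top" or "wrist"; returns (picture, depth): 420x560x3 uint8, red, green, blue; 420x560 float32, m along the optical axis (not along the pixel's ray), 0 where there is no reading.
- camera_info(name): a dict with "fx", "fy", "cx", "cy" (pixels), "cam_to_world" (4x4, takes a point from camera to world coordinates); the wrist camera has in their place "hand_eye" (4x4, takes a point from camera to tool coordinates, whose origin is the TCP and whose axes are the flange's). Camera axes: x right, y up, looking along -z (the intrinsics and any distortion apply to the point x, -y, -z); pixel columns grow to the right and rows downward; lengths in m; the calibration is good to about 2 mm. A picture is of the moment at which its call begins: read the wrist's pose just before it. camera_info takes no time and is no camera call.
- job_done(): hands the job in; it is judged then, once.
The state is a dict: "time": time; "q": joint angles; "qd": joint speeds; "joint_efforts": joint torques, N m; "ee_pos": TCP position; "tcp_rot": TCP orientation; "wrist_force": force on the tool from outside, world axes, zero at the start; "torque": the same for the moment, N m; "opening": finger opening in m; "grasp_force": force on a finger pad.
Only numpy, scipy, OpenCV 4.12 (cv2) and the standard library are available. Lean on these libraries where they do the work, as an engineer would, in place of code of your own. Each camera call takes 0.05 s, during which the arm holds its last target. There are 200 camera calls.

### The job

Make up the die holder: plug every die that is on the table into the socket of its own shape and press it down until its flange is flush with the plate. Then run both captive nuts down clockwise by hand until hand-tight, and only after that tighten each a further 35 degrees or so, to its stop at most, with the spanner (never with the fingers). Finally lay the spanner back flat on its mat, leaving the dies seated and the other things on the table where they are.

Things in the scene. Friction and masses are not known exactly. Their poses are not given: they have to be found in the camera images.
- die_square: die, 69 mm tall, standing upright on its shank: steel 38 x 38 mm square shank 25 mm long, then an 8 mm thick dark steel flange 52 x 52 mm, then a wooden grip 26 x 26 mm (square to the shank) 36 mm tall. Origin: centre of the shank's foot, z up to the grip. 0.25 kg. May be absent (None). Goes in the square socket.
- die_oblong: die, 69 mm tall, standing upright on its shank: steel 28 mm (its x) by 52 mm (its y) shank 25 mm long, then an 8 mm thick dark steel flange 40 x 66 mm, then a wooden grip 26 x 26 mm (square to the shank) 36 mm tall. Origin: centre of the shank's foot, z up to the grip. 0.25 kg. May be absent (None). Goes in the oblong socket.
- die_round: die, 69 mm tall, standing upright on its shank: steel 40 mm diameter shank 25 mm long, then an 8 mm thick dark steel flange 54 mm diameter, then a wooden grip 26 mm diameter 36 mm tall. Origin: centre of the shank's foot, z up to the grip. 0.25 kg. May be absent (None). Goes in the round socket.
- holder: fixed grey die holder, a plate 200 (x) x 300 (y) x 40 mm tall, origin at the centre of its underside; it stands at another place and angle each time. Three sockets in a row towards its +x side, two captive hex nuts towards its -x side (the robot's).
- holder_hole0 (a point): centre of the mouth of the square socket (41 x 41 mm, sides along the holder's axes), on the holder's top face; frame turned as the holder. In each socket a stiff sliding pad stops a die 8 mm proud; a firm push of about 8 N on the die drives it down until its flange lies flush on the plate (die origin then 25 mm below the mouth), where it stays
- holder_hole1 (a point): centre of the mouth of the oblong socket (31 mm along the holder's x, 55 mm along its y), pad as above
- holder_hole2 (a point): centre of the mouth of the round socket (43 mm diameter), pad as above
- mat: fixed black rubber mat 250 (x) x 120 (y) x 4 mm, the spanner's place; origin at the centre of its underside
- spanner: loose open-ended spanner, 203 mm long, 14 mm thick, lying flat on the mat. Origin at the centre of the jaw, on the underside; z up. The jaw opens to +x; it is 46.5 mm wide between two prongs 13 mm thick that run along x from -27 to +24 mm (72.5 mm over all; the jaw's back lies at x = -27 to -45 mm); the handle, 18 mm wide, runs to x = -179 mm. 0.35 kg
- spanner_grip (a point): centre of mass of the spanner on its handle, at x = -79 mm, 7 mm above its underside: the place to grip it
- hex0: captive steel hex nut at the holder's +y end: 44 mm across flats, its hexagon from 4 to 30 mm above the holder's top face, over a 60 mm washer. Origin on its axis at the level of the holder's top face; z up; two flats face its +y and -y, the others every 60 degrees. It turns with the nut and never leaves its stud nor rises
- nut0 (a joint): run-down of hex0: grows as it is turned clockwise seen from above, rad; starts between 0.2 and 1.0, easy to turn, hand-tight at 2.2 (stop)
- clamp0 (a joint): tightening of hex0 beyond hand-tight, rad clockwise seen from above: starts at 0, stiff (0.6 N m), stop at 0.75 (43 degrees)
- hex1: captive steel hex nut at the holder's -y end: 44 mm across flats, its hexagon from 4 to 30 mm above the holder's top face, over a 60 mm washer. Origin on its axis at the level of the holder's top face; z up; two flats face its +y and -y, the others every 60 degrees. It turns with the nut and never leaves its stud nor rises
- nut1 (a joint): run-down of hex1: grows as it is turned clockwise seen from above, rad; starts between 0.2 and 1.0, easy to turn, hand-tight at 2.2 (stop)
- clamp1 (a joint): tightening of hex1 beyond hand-tight, rad clockwise seen from above: starts at 0, stiff (0.6 N m), stop at 0.75 (43 degrees)
- ink_bottle: bystander: ink jar 48 mm diameter, 75 mm tall, standing; origin at the centre of its underside
- ink_tin: bystander: flat black ink tin, 100 mm diameter, 22 mm tall; origin at the centre of its underside
- old_stamp: bystander: turned wooden hand stamp, 32 mm diameter, 90 mm tall, standing; origin at the centre of its underside
- ruler: bystander: metal ruler 160 x 28 x 6 mm lying flat; origin at the centre of its underside
- carton: bystander: blue carton 60 x 140 x 55 mm; origin at the centre of its underside
- tape_roll: bystander: yellow tape roll, 90 mm diameter, 25 mm tall; origin at the centre of its underside

How it is judged:
By the outcome, as a careful person would: the job done as asked, in the order asked, and still so for the second after the job is handed in, with the robot touching nothing.
Of die_square, die_oblong, die_round only 2 to 3 are there at a start; the rules pass over those that are not, and their reading is None.
At some moment in a run one of die_square, die_oblong, die_round, spanner may be knocked a few centimetres aside while the robot is not near it.
It also fails if it takes over 210 s, if anything falls off the work surface, if the arm or the gripper's body presses on something with over 40 N, if the wrist force passes 120 N, or if a joint passes its speed limit or range.

## Working session

There is one attempt and no reset: what is moved stays moved. The work goes in short steps, Python scripts to look and compute and a tool call to move; the robot and the scene stay as the last step left them, time stands still between calls to the robot, and variables do not carry over. Pictures are saved under pics/ and viewed, at most 14 in all, crops included, and the job is handed in when it is done.

Besides the shell and the picture viewer there is one more tool, called after "Request:" as name(argument=value, ...) on one line, values as JSON. servo_tool: Moves the arm, as the interface text tells. Its arguments: {"type":"object","properties":{"rows":{"type":"array"},"squeeze":{"type":"number"}},"required":["rows"]}

```bash
ls; mkdir -p pics; cat > h.py <<'E'
from workcell import *
import numpy as np, cv2
from scipy.spatial.transform import Rotation as Ro
def cloud(name):
    o=get_obs(); im,d=camera(name); i=camera_info(name)
    v,u=np.mgrid[0:420,0:560]
    p=np.stack([(u-i['cx'])/i['fx']*d,-(v-i['cy'])/i['fy']*d,-d,np.ones_like(d)],-1)
    if 'cam_to_world' in i: T=np.array(i['cam_to_world'])
    else:
        T=np.eye(4); T[:3,:3]=Ro.from_euler('xyz',o['tcp_rot'],degrees=True).as_matrix(); T[:3,3]=o['ee_pos']; T=T@np.array(i['hand_eye'])
    w=(p@T.T)[...,:3]; w[d==0]=np.nan
    return im,w
def save(n,im): cv2.imwrite(f'pics/{n}.png',im[...,::-1])
E
python3 - <<'E'
from h import *
o=get_obs(); print(o)
for n in ('side','top','wrist'): print(camera_info(n))
im,w=cloud('top'); save('top',im); np.savez('top.npz',im=im,w=w)
im,w=cloud('side'); save('side',im); np.savez('side.npz',im=im,w=w)
E
```

```text
pics
{'time': 0.0, 'q': array([-7.39687391e+01,  5.00907816e+00,  1.00338344e+01,  9.51000558e+01,
       -1.13759032e-03,  9.00005439e+01]), 'qd': array([-0.05345311, -0.02421591, -0.02283528, -0.07090727, -0.07842764,
        0.0240721 ]), 'joint_efforts': array([-1.12739239e-03, -5.20392931e+01,  4.64798212e+01,  1.63098442e-02,
       -9.06176723e-06, -1.04272362e-05]), 'ee_pos': array([ 0.15182584, -0.52841028,  0.25259691]), 'tcp_rot': array([-1.79924701e+02,  1.13830409e-03,  1.60307186e+01]), 'wrist_force': array([-0.22624561, -0.67522666, -0.14997437]), 'torque': array([ 0.00447196, -0.04396951,  0.00535802]), 'grasp_force': 0.0, 'opening': 0.08548893794139165}
{'fx': 483.1404494515628, 'fy': 483.1404494515628, 'cx': 283.7065915852549, 'cy': 205.72303725533098, 'cam_to_world': array([[ 0.96334145,  0.14022675, -0.22871315,  0.2399784 ],
       [-0.26811165,  0.47317297, -0.83918024, -1.28487344],
       [-0.00945464,  0.86973777,  0.49342357,  0.79156403],
       [ 0.        ,  0.        ,  0.        ,  1.        ]])}
{'fx': 460.88663324097524, 'fy': 460.88663324097524, 'cx': 287.1798787457708, 'cy': 209.67863949331598, 'cam_to_world': array([[ 0.0189576 ,  0.99524233, -0.09556838,  0.45643757],
       [-0.99946674,  0.02140587,  0.02465806, -0.01740228],
       [ 0.02658647,  0.09504996,  0.99511741,  1.31823725],
       [ 0.        ,  0.        ,  0.        ,  1.        ]])}
{'fx': 333.1587462434508, 'fy': 333.1587462434508, 'cx': 273.9966233988951, 'cy': 207.2086939530699, 'hand_eye': array([[ 2.85533951e-04,  9.62970999e-01,  2.69604847e-01,
         6.80998028e-02],
       [ 9.99999440e-01, -5.49784375e-04,  9.04629943e-04,
         2.02518497e-04],
       [ 1.01935693e-03,  2.69604438e-01, -9.62970616e-01,
        -1.20434138e-01],
       [ 0.00000000e+00,  0.00000000e+00,  0.00000000e+00,
         1.00000000e+00]])}
```

View pics/top.png

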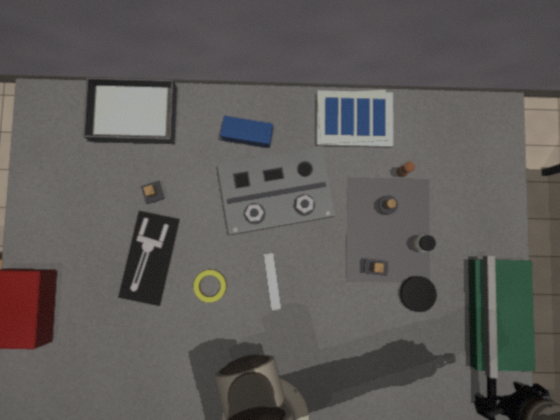

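View pics/side.png

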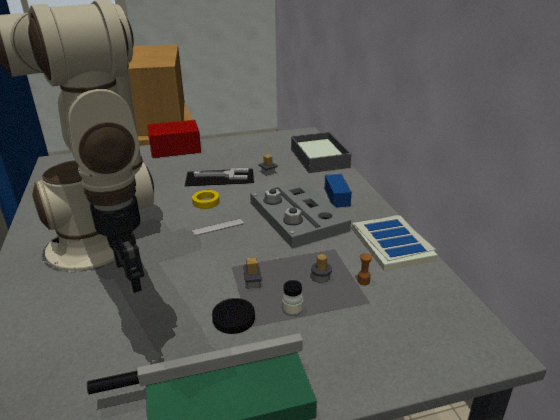

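The top view shows all three dies: square at (152,190), round at (389,204) and oblong at (376,267). The holder is at (276,190), with its sockets on the far side and its nuts at (254,213) and (304,204). The spanner on its mat is at (145,255). The side view agrees.

```bash
python3 - <<'E'
from h import *
z=np.load('top.npz'); w=z['w']; im=z['im']
def at(n,u,v,r=1): print(n,np.nanmedian(w[v-r:v+r+1,u-r:u+r+1].reshape(-1,3),0).round(4))
for n,u,v in [('table',200,340),('sqgrip',150,189),('round',391,204),('obl',378,267),('h0',242,180),('h1',273,174),('h2',305,169),('nut0',254,213),('nut1',304,204),('strip',276,193),('plate',280,208),('plateL',228,190),('mat',160,290),('jaw',152,243),('handle',138,278)]: at(n,u,v)
# blobs by height
H=w[...,2]
m=((H>0.012)&(w[...,0]>0.15)&(w[...,0]<0.8)).astype(np.uint8)
n,l,s,c=cv2.connectedComponentsWithStats(m)
for i in range(1,n):
    if s[i,4]>40: print(s[i],c[i].round(0),np.nanmedian(w[l==i],0).round(3),np.nanpercentile(H[l==i],95).round(3))
cv2.imwrite('pics/topz.png',cv2.resize(im[130:320,100:460,::-1],None,fx=2.2,fy=2.2,interpolation=cv2.INTER_CUBIC))
E
```

```text
table [2.135e-01 1.856e-01 2.000e-04]
sqgrip [0.6247 0.325  0.0694]
round [ 0.5985 -0.3331  0.0694]
obl [ 0.4259 -0.2971  0.069 ]
h0 [0.662  0.0801 0.0229]
h1 [ 0.6817 -0.0073  0.0238]
h2 [ 0.6981 -0.098   0.0246]
nut0 [0.5647 0.0413 0.0762]
nut1 [ 0.5919 -0.0936  0.0743]
strip [ 0.6254 -0.0169  0.0426]
plate [ 0.5834 -0.029   0.0406]
plateL [0.631  0.1167 0.0416]
mat [0.349  0.3019 0.0033]
jaw [0.4797 0.3264 0.0176]
handle [0.3823 0.3598 0.0186]
[  83  126   92   18 1160] [129. 135.] [0.783 0.398 0.037] 0.061
[221 129  51  19 676] [248. 136.] [0.781 0.062 0.054] 0.059
[317 135  76  12 752] [355. 140.] [ 0.786 -0.24   0.021] 0.026
[ 218  146  118   89 7597] [276. 190.] [ 0.633 -0.016  0.04 ] 0.068
[398 161  17  16 175] [406. 168.] [ 0.699 -0.376  0.08 ] 0.088
[141 181  24  23 358] [152. 192.] [0.62  0.323 0.035] 0.071
[379 195  20  19 293] [388. 204.] [ 0.599 -0.33   0.035] 0.07
[131 217  38  74 710] [146. 250.] [0.474 0.348 0.017] 0.022
[413 235  23  17 329] [424. 243.] [ 0.494 -0.424  0.073] 0.078
[ 469  256   67  119 7064] [502. 315.] [ 0.301 -0.642  0.051] 0.083
[364 259  25  17 346] [376. 267.] [ 0.426 -0.294  0.035] 0.071
[   0  269   57   80 4247] [ 26. 307.] [0.307 0.618 0.098] 0.103
[194 270  33  32 483] [210. 285.] [0.365 0.161 0.025] 0.029
[ 401  276   36   36 1024] [419. 294.] [ 0.353 -0.422  0.022] 0.026
[ 215  354   79   66 3428] [253. 388.] [0.187 0.021 0.32 ] 0.595
[ 476  381   84   39 1774] [528. 402.] [ 0.18  -0.505  0.402] 0.513
```

View pics/topz.png

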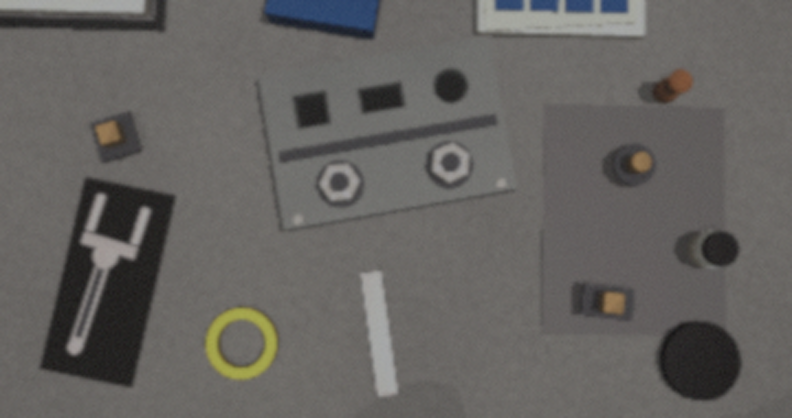

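Strip on the plate is only paint (no height). All dies are found. I'll write a planning helper and move over the oblong die.

```bash
cat >> h.py <<'E'
def plan(x,y,z,yaw=None):
    "fractions along current tool axes to bring TCP there; yaw = world direction of tool x, deg (tool z down)"
    o=get_obs(); R=Ro.from_euler('xyz',o['tcp_rot'],degrees=True).as_matrix()
    d=R.T@(np.array([x,y,z])-o['ee_pos'])/0.1
    cur=np.degrees(np.arctan2(R[1,0],R[0,0]))
    t=0
    if yaw is not None:
        t=-((yaw-cur+90)%180-90)
    print('t',round(o['time'],2),'pos',o['ee_pos'].round(4),'yaw %.2f q6 %.1f'%(cur,o['q'][5]),'op %.4f'%o['opening'],'OFFSET',d.round(3),'YAW %.4f (%.1f deg)'%(t/180,t))
E
python3 -c "
from h import *
print(get_obs().keys())
plan(0.43,-0.30,0.22,16)
import workcell; print([k for k in dir(workcell) if not k.startswith('__')])"
```

```text
dict_keys(['time', 'q', 'qd', 'joint_efforts', 'ee_pos', 'tcp_rot', 'wrist_force', 'torque', 'grasp_force', 'opening'])
t 0.1 pos [ 0.1518 -0.5284  0.2526] yaw 16.03 q6 90.0 op 0.0853 OFFSET [ 3.304 -1.427  0.328] YAW 0.0002 (0.0 deg)
['PlanningError', 'camera', 'camera_info', 'get_obs', 'job_done', 'tip_extent']
```

Request:
servo_tool(rows=[{"offset": [0.826, -0.357, 0.082], "yaw": 0, "claw": 0}, {"offset": [0.826, -0.357, 0.082], "yaw": 0, "claw": 0}])

```text
time: 0.35
ee_pos: [0.2225, -0.4701, 0.2445]
tcp_rot: [-179.9, -0.0, 16.1]
wrist_force: [0.2, 0.2, -0.0]
opening: 0.0853
grasp_force: 0.0
```

Request:
servo_tool(rows=[{"offset": [0.826, -0.357, 0.082], "yaw": 0, "claw": 0}, {"offset": [0.826, -0.357, 0.082], "yaw": 0, "claw": 0}])

```text
time: 0.6
ee_pos: [0.2924, -0.4126, 0.2364]
tcp_rot: [-180.0, -0.0, 16.1]
wrist_force: [-1.1, -0.1, 0.1]
opening: 0.0855
grasp_force: 0.0
```

Request:
servo_tool(rows=[{"offset": [0.826, -0.357, 0.082], "yaw": 0, "claw": 0}, {"offset": [0.826, -0.357, 0.082], "yaw": 0, "claw": 0}])

```text
time: 0.85
ee_pos: [0.362, -0.3554, 0.2281]
tcp_rot: [-179.9, 0.0, 16.1]
wrist_force: [0.9, -1.1, 0.1]
opening: 0.0854
grasp_force: 0.0
```

Request:
servo_tool(rows=[{"offset": [0.826, -0.357, 0.082], "yaw": 0, "claw": 0}, {"offset": [0.826, -0.357, 0.082], "yaw": 0, "claw": 0}, {"offset": [0.826, -0.357, 0.082], "yaw": 0, "claw": 0}])

```text
time: 1.23
ee_pos: [0.431, -0.2987, 0.2197]
tcp_rot: [-179.9, 0.0, 16.2]
wrist_force: [0.4, -0.1, -1.4]
opening: 0.0854
grasp_force: 0.0
```

```bash
cat >> h.py <<'E'
def die(w,near,r=0.06):
    "grip-top centre and grip/flange rects from cloud"
    D=np.hypot(w[...,0]-near[0],w[...,1]-near[1])<r
    out={}
    for n,a,b in (('grip',.060,.08),('flange',.026,.042)):
        q=w[D&(w[...,2]>a)&(w[...,2]<b)]
        (c,s,ang)=cv2.minAreaRect(q[:,:2].astype(np.float32)*1000)
        if n=='grip': zt=np.median(q[:,2])
        print(n,len(q),'c',np.round(c,1),'size',np.round(s,1),'ang %.1f'%ang,'z %.4f'%np.median(q[:,2]), 'mean',q.mean(0).round(4))
E
python3 - <<'E'
from h import *
print(tip_extent)
plan(0.43,-0.30,0.22,16)
im,w=cloud('wrist'); save('w1',im); np.savez('w1.npz',im=im,w=w)
die(w,(0.426,-0.296))
E
```

```text
0.022
t 1.23 pos [ 0.431  -0.2987  0.2197] yaw 16.20 q6 129.1 op 0.0854 OFFSET [-0.013  0.009 -0.003] YAW 0.0011 (0.2 deg)
grip 925 c [ 422.4 -298.4] size [26.  25.8] ang 83.4 z 0.0687 mean [ 0.4234 -0.2981  0.0683]
flange 1911 c [ 422.2 -298.3] size [65.9 40.4] ang 83.8 z 0.0329 mean [ 0.4259 -0.2968  0.0329]
```

View pics/w1.png

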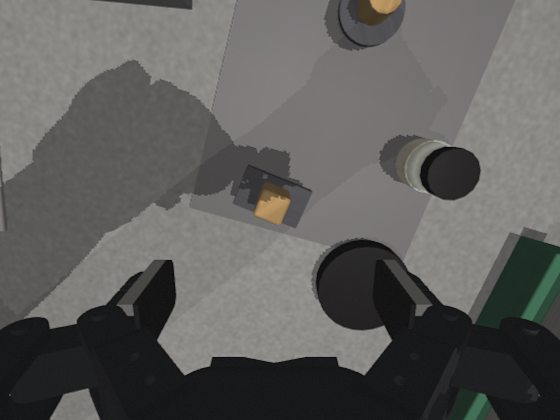

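The oblong die is at about (275,200); its flange measures 66x40 mm at z 33, as it should, with the centre at (422,-298) mm and long axis at 83.8°.

```bash
python3 -c "
from h import *
plan(0.4222,-0.2983,0.122,83.8)"
```

```text
t 1.27 pos [ 0.4302 -0.2996  0.22  ] yaw 16.14 q6 129.0 op 0.0856 OFFSET [-0.073 -0.034  0.98 ] YAW -0.3759 (-67.7 deg)
```

Request:
servo_tool(rows=[{"offset": [-0.073, -0.034, 0.98], "yaw": -0.376, "claw": 0}, {"offset": [-0.073, -0.034, 0.98], "yaw": -0.376, "claw": 0}, {"offset": [-0.073, -0.034, 0.98], "yaw": -0.376, "claw": 0}, {"offset": [-0.073, -0.034, 0.98], "yaw": -0.376, "claw": 0}, {"offset": [-0.073, -0.034, 0.98], "yaw": -0.376, "claw": 0}, {"offset": [-0.073, -0.034, 0.98], "yaw": -0.376, "claw": 0}, {"offset": [-0.073, -0.034, 0.98], "yaw": -0.376, "claw": 0}, {"offset": [-0.073, -0.034, 0.98], "yaw": -0.376, "claw": 0}, {"offset": [-0.073, -0.034, 0.98], "yaw": -0.376, "claw": 0}])

```text
time: 2.4
ee_pos: [0.4216, -0.2994, 0.1226]
tcp_rot: [180.0, 0.0, 83.6]
wrist_force: [0.3, -0.0, -0.0]
opening: 0.0856
grasp_force: 0.0
```

```bash
python3 -c "
from h import *
plan(0.4222,-0.2983,0.062,83.8)"
```

```text
t 2.4 pos [ 0.4216 -0.2994  0.1226] yaw 83.58 q6 61.0 op 0.0856 OFFSET [0.011 0.005 0.606] YAW -0.0012 (-0.2 deg)
```

Request:
servo_tool(rows=[{"offset": [0.011, 0.005, 0.6], "yaw": -0.001, "claw": 0}, {"offset": [0.011, 0.005, 0.6], "yaw": -0.001, "claw": 0}, {"offset": [0.011, 0.005, 0.6], "yaw": -0.001, "claw": 1}, {"offset": [0.011, 0.005, 0.6], "yaw": -0.001, "claw": 1}, {"offset": [0.011, 0.005, 0.6], "yaw": -0.001, "claw": 1}, {"offset": [0.011, 0.005, 0.6], "yaw": -0.001, "claw": 1}, {"offset": [0.011, 0.005, 0.6], "yaw": -0.001, "claw": 1}, {"offset": [0.011, 0.005, 0.6], "yaw": -0.001, "claw": 1}], squeeze=60)

```text
time: 3.4
ee_pos: [0.4232, -0.2982, 0.0639]
tcp_rot: [179.9, 0.1, 83.9]
wrist_force: [-1.6, -0.5, 6.6]
opening: 0.0254
grasp_force: 59.6
```

```bash
python3 -c "
from h import *
plan(0.62,-0.20,0.23,100)"
```

```text
t 3.4 pos [ 0.4232 -0.2982  0.0639] yaw 83.89 q6 60.9 op 0.0254 OFFSET [ 1.185  1.855 -1.659] YAW -0.0895 (-16.1 deg)
```

Request:
servo_tool(rows=[{"offset": [0, 0, -0.5], "yaw": 0, "claw": 1}, {"offset": [0, 0, -1], "yaw": 0, "claw": 1}, {"offset": [0, 0, -1], "yaw": 0, "claw": 1}])

```text
time: 3.78
ee_pos: [0.4241, -0.2988, 0.1666]
tcp_rot: [179.7, 0.2, 83.9]
wrist_force: [0.8, 0.5, -3.9]
opening: 0.025
grasp_force: 60.5
```

Request:
servo_tool(rows=[{"offset": [0.3, 0.465, -0.33], "yaw": 0, "claw": 1}, {"offset": [0.6, 0.93, -0.66], "yaw": 0, "claw": 1}, {"offset": [0.6, 0.93, -0.66], "yaw": 0, "claw": 1}])

```text
time: 4.15
ee_pos: [0.5243, -0.2466, 0.2289]
tcp_rot: [179.9, -0.0, 84.1]
wrist_force: [-1.0, -0.1, -3.0]
opening: 0.0251
grasp_force: 61.3
```

Request:
servo_tool(rows=[{"offset": [0.3, 0.465, 0], "yaw": -0.045, "claw": 1}, {"offset": [0.585, 0.93, 0], "yaw": -0.09, "claw": 1}, {"offset": [0.585, 0.93, 0], "yaw": -0.09, "claw": 1}, {"offset": [0.585, 0.93, 0], "yaw": -0.09, "claw": 1}])

```text
time: 4.65
ee_pos: [0.6195, -0.2, 0.2268]
tcp_rot: [-179.8, -0.1, 100.0]
wrist_force: [0.0, 0.9, -3.2]
opening: 0.025
grasp_force: 61.9
```

```bash
python3 - <<'E'
from h import *
plan(0.62,-0.20,0.23,100)
im,w=cloud('wrist'); save('w2',im); np.savez('w2.npz',im=im,w=w)
E
```

```text
t 4.65 pos [ 0.6195 -0.2     0.2268] yaw 100.05 q6 62.1 op 0.0250 OFFSET [-0.001  0.005 -0.032] YAW 0.0003 (0.0 deg)
```

View pics/w2.png

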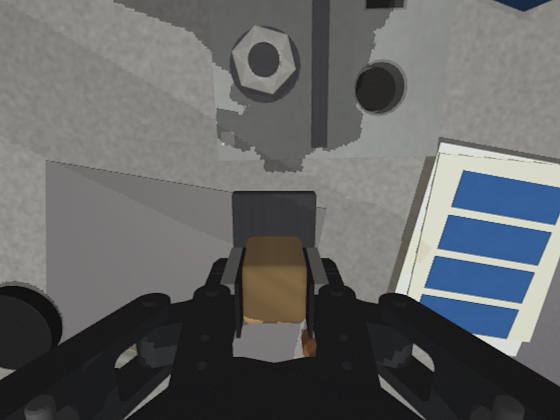

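The view shows hex1 at (265,62), the round socket at (380,88) and the die held between the pads. I'll go higher to see the entire holder.

Request:
servo_tool(rows=[{"offset": [0.2, -0.1, -0.4], "yaw": 0, "claw": 1}, {"offset": [0.4, -0.1, -0.8], "yaw": 0, "claw": 1}, {"offset": [0.4, -0.1, -0.8], "yaw": 0, "claw": 1}, {"offset": [0.4, -0.1, -0.8], "yaw": 0, "claw": 1}])

```text
time: 5.2
ee_pos: [0.6028, -0.163, 0.3079]
tcp_rot: [-180.0, 0.0, 100.0]
wrist_force: [0.1, 0.3, -4.4]
opening: 0.0249
grasp_force: 62.2
```

```bash
python3 - <<'E'
from h import *
plan(0.62,-0.16,0.31,100)
im,w=cloud('wrist'); save('w3',im); np.savez('w3.npz',im=im,w=w)
E
```

```text
t 5.2 pos [ 0.6028 -0.163   0.3079] yaw 100.02 q6 64.9 op 0.0249 OFFSET [-0.     0.175 -0.021] YAW 0.0001 (0.0 deg)
```

View pics/w3.png

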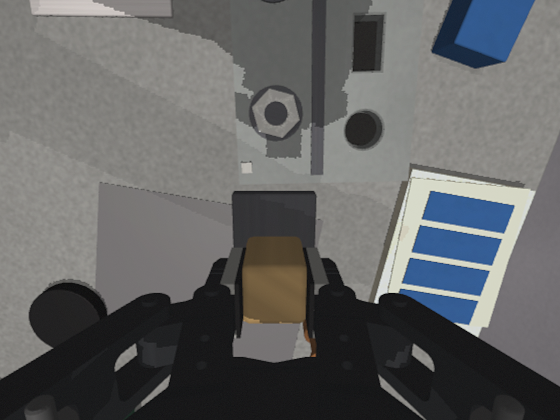

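```bash
cat >> h.py <<'E'
def ray(name,px,z,o=None):
    "pixels (N,2) -> world points on plane z"
    i=camera_info(name); o=o or get_obs(); px=np.asarray(px,float)
    d=np.stack([(px[:,0]-i['cx'])/i['fx'],-(px[:,1]-i['cy'])/i['fy'],-np.ones(len(px))],1)
    if 'cam_to_world' in i: T=np.array(i['cam_to_world'])
    else:
        T=np.eye(4); T[:3,:3]=Ro.from_euler('xyz',o['tcp_rot'],degrees=True).as_matrix(); T[:3,3]=o['ee_pos']; T=T@np.array(i['hand_eye'])
    d=d@T[:3,:3].T; return T[:3,3]+d*((z-T[2,3])/d[:,2])[:,None]
def holes(w,pts,zp=.040,o=None):
    "mouths near world points: non-plate pixel component projected on the plate plane"
    H=np.where(np.isnan(w[...,2]),0,w[...,2]); m=((H<zp-.004)).astype(np.uint8)
    n,l,s,c=cv2.connectedComponentsWithStats(m,connectivity=4)
    for k in range(1,n):
        if s[k,4]<150: continue
        cs,_=cv2.findContours((l==k).astype(np.uint8),cv2.RETR_EXTERNAL,cv2.CHAIN_APPROX_NONE)
        q=ray('wrist',cs[0][:,0,:],zp,o)[:,:2]
        if any(np.hypot(*(q.mean(0)-p))<.03 for p in pts):
            r=cv2.minAreaRect(q.astype(np.float32)*1000); print('hole px',c[k].round(),'c',np.round(r[0],1),'size',np.round(r[1],1),'ang %.1f'%r[2])
E
python3 - <<'E'
from h import *
w=np.load('w3.npz')['w']
H=w[...,2]
print('plate z',np.nanmedian(H[150:160,310:330]),np.nanmedian(H[60:90,390:405]))
holes(w,[(.662,.080),(.681,-.007),(.698,-.098)])
# nut top
near=(.592,-.094)
q=w[(np.hypot(w[...,0]-near[0],w[...,1]-near[1])<.05)&(H>.064)&(H<.078)]
print(len(q),q.mean(0),np.median(q[:,2])); h=cv2.convexHull(q[:,:2].astype(np.float32)*1000)
print(cv2.approxPolyDP(h,6,True)[:,0].round(1).tolist(), cv2.minEnclosingCircle(h))
E
```

```text
plate z 0.042156989151456215 0.03976086038532595
hole px [367.  43.] c [674.5  -7.6] size [31.5 54. ] ang 12.5
hole px [363. 129.] c [692.2 -94.9] size [41.6 41.5] ang 75.5
1615 [ 0.59136753 -0.09467661  0.07158287] 0.0703046066678043
[[616.2999877929688, -97.30000305175781], [598.0, -73.4000015258789], [580.2999877929688, -72.69999694824219], [567.0, -92.80000305175781], [580.2999877929688, -116.0999984741211], [601.9000244140625, -117.4000015258789]] ((591.2913208007812, -94.98194122314453), 25.082149505615234)
```

```bash
cat >> h.py <<'E'
def held(w,o,zf):
    "held die in tool frame: flange top points (tool z about zf) front edge, and grip top"
    R=Ro.from_euler('xyz',o['tcp_rot'],degrees=True).as_matrix(); t=(w-o['ee_pos'])@R
    return t
E
python3 - <<'E'
from h import *
o=get_obs(); im,w=cloud('wrist'); t=held(w,o,0)
for v in (188,190,192,196,205,220,232,240,250,265,280,295,310,318,322): print(v,[t[v,u].round(4).tolist() for u in (250,275,300)])
print('row215',[(u,t[215,u].round(4).tolist()) for u in (230,232,233,234,236,312,314,315,316,317,318)])
E
```

```text
188 [[-0.025, -0.0318, 0.3077], [-0.0248, 0.001, 0.3069], [-0.0249, 0.0338, 0.3072]]
190 [[-0.0276, -0.0318, 0.307], [-0.0276, 0.001, 0.3074], [-0.0273, 0.0337, 0.306]]
192 [[0.0323, -0.0115, 0.0344], [0.0322, 0.0004, 0.0351], [0.0322, 0.0123, 0.035]]
196 [[0.0314, -0.0112, 0.0302], [0.0314, 0.0004, 0.0303], [0.031, 0.0121, 0.0317]]
205 [[0.0267, -0.0114, 0.0316], [0.0267, 0.0004, 0.0315], [0.0269, 0.0122, 0.0308]]
220 [[0.0193, -0.0115, 0.0312], [0.0197, 0.0004, 0.0302], [0.019, 0.0124, 0.0324]]
232 [[0.0133, -0.0116, 0.0311], [0.0135, 0.0004, 0.0305], [0.0134, 0.0125, 0.031]]
240 [[0.0119, -0.0112, 0.0241], [0.0123, 0.0004, 0.0232], [0.0094, 0.0125, 0.0307]]
250 [[0.0121, -0.0103, 0.0118], [0.0122, 0.0004, 0.0117], [0.0111, 0.0112, 0.0141]]
265 [[0.012, -0.0093, -0.0027], [0.0118, 0.0003, -0.0023], [0.0122, 0.0099, -0.003]]
280 [[0.0061, -0.0093, -0.0036], [0.0064, 0.0003, -0.0041], [0.0071, 0.0099, -0.0055]]
295 [[0.0008, -0.0093, -0.0056], [0.0002, 0.0004, -0.0046], [0.0003, 0.0101, -0.0048]]
310 [[-0.0063, -0.0095, -0.0049], [-0.006, 0.0004, -0.0053], [-0.0067, 0.0103, -0.0042]]
318 [[-0.0106, -0.0096, -0.0038], [-0.0094, 0.0004, -0.0055], [-0.0102, 0.0103, -0.0044]]
322 [[-0.0122, -0.0096, -0.0042], [-0.0121, 0.0004, -0.0043], [-0.013, 0.0105, -0.003]]
row215 [(230, [-0.0616, -0.0592, 0.306]), (232, [0.0219, -0.02, 0.0311]), (233, [0.0222, -0.0194, 0.03]), (234, [0.0217, -0.0191, 0.0316]), (236, [0.0215, -0.0183, 0.0322]), (312, [0.0218, 0.018, 0.0314]), (314, [0.0219, 0.019, 0.0313]), (315, [-0.0619, 0.0547, 0.3072]), (316, [-0.0619, 0.056, 0.3074]), (317, [-0.0622, 0.0575, 0.3083]), (318, [-0.0621, 0.0588, 0.3079])]
```

```bash
python3 -c "
from h import *
plan(0.69,-0.13,0.20,101.8)"
```

```text
t 5.3 pos [ 0.6028 -0.1629  0.3068] yaw 100.03 q6 64.9 op 0.0247 OFFSET [0.172 0.918 1.066] YAW -0.0099 (-1.8 deg)
```

Request:
servo_tool(rows=[{"offset": [0.1, 0.46, 0.5], "yaw": 0, "claw": 1}, {"offset": [0.17, 0.92, 1], "yaw": -0.01, "claw": 1}, {"offset": [0.17, 0.92, 1], "yaw": -0.01, "claw": 1}, {"offset": [0.17, 0.92, 1], "yaw": -0.01, "claw": 1}, {"offset": [0.17, 0.92, 1], "yaw": -0.01, "claw": 1}])

```text
time: 5.92
ee_pos: [0.6906, -0.1301, 0.2103]
tcp_rot: [179.9, 0.1, 101.8]
wrist_force: [-0.8, -0.6, -3.5]
opening: 0.025
grasp_force: 61.9
```

```bash
python3 - <<'E'
from h import *
plan(0.6745,-0.0076,0.15,101.8)
o=get_obs(); im,w=cloud('wrist'); np.savez('w4.npz',im=im,w=w); save('w4',im)
H=w[...,2]
holes(w,[(.662,.080),(.681,-.007),(.698,-.098)],.04,o)
# holder +x edge / yaw from painted strip: dark pixels on the plate
P=(abs(H-.04)<.006)
g=im.mean(2)
print('plate z med',np.nanmedian(H[P]))
m=(P&(w[...,0]>.5)).astype(np.uint8)
cs,_=cv2.findContours(m,cv2.RETR_EXTERNAL,cv2.CHAIN_APPROX_NONE); c=max(cs,key=cv2.contourArea)
q=ray('wrist',c[:,0,:],.04,o)[:,:2]
print(cv2.approxPolyDP((q*1000).astype(np.float32),5,True)[:,0].round(0).tolist())
E
```

```text
t 5.92 pos [ 0.6906 -0.1301  0.2103] yaw 101.83 q6 67.5 op 0.0250 OFFSET [1.232 0.093 0.602] YAW 0.0002 (0.0 deg)
hole px [288.  41.] c [675.8  -7.2] size [30.9 53.9] ang 11.3
hole px [285. 154.] c [693.  -94.4] size [41.8 41.4] ang 11.8
plate z med 0.04004664699572974
[[529.0, -8.0], [563.0, -182.0], [657.0, -163.0], [654.0, -135.0], [724.0, -120.0], [733.0, -148.0], [759.0, -143.0], [724.0, 33.0]]
```

```bash
python3 -c "
from h import *
plan(0.6757,-0.0067,0.12,101.2)"
```

```text
t 5.97 pos [ 0.6907 -0.1301  0.2107] yaw 101.83 q6 67.5 op 0.0249 OFFSET [1.239 0.104 0.906] YAW 0.0035 (0.6 deg)
```

Request:
servo_tool(rows=[{"offset": [0.5, 0.05, 0], "yaw": 0.0035, "claw": 1}, {"offset": [0.9, 0.104, 0], "yaw": 0.0035, "claw": 1}, {"offset": [0.9, 0.104, 0], "yaw": 0.0035, "claw": 1}])

```text
time: 6.35
ee_pos: [0.6823, -0.037, 0.2108]
tcp_rot: [179.8, 0.0, 101.4]
wrist_force: [-0.4, -0.5, -3.7]
opening: 0.025
grasp_force: 62.1
```

Request:
servo_tool(rows=[{"offset": [0.34, 0, 0.45], "yaw": 0, "claw": 1}, {"offset": [0.34, 0, 0.9], "yaw": 0, "claw": 1}, {"offset": [0.34, 0, 0.9], "yaw": 0, "claw": 1}, {"offset": [0.34, 0, 0.9], "yaw": 0, "claw": 1}])

```text
time: 6.85
ee_pos: [0.6768, -0.0067, 0.1214]
tcp_rot: [179.8, 0.0, 101.2]
wrist_force: [0.3, 0.7, -2.6]
opening: 0.0248
grasp_force: 62.0
```

```bash
python3 -c "
from h import *
plan(0.6757,-0.0067,0.10,101.2)"
```

```text
t 6.85 pos [ 0.6768 -0.0067  0.1214] yaw 101.20 q6 78.2 op 0.0248 OFFSET [ 0.003 -0.011  0.214] YAW 0.0000 (0.0 deg)
```

Request:
servo_tool(rows=[{"offset": [0.003, -0.011, 0.1], "yaw": 0, "claw": 1}, {"offset": [0.003, -0.011, 0.16], "yaw": 0, "claw": 1}, {"offset": [0.003, -0.011, 0.22], "yaw": 0, "claw": 1}, {"offset": [0.003, -0.011, 0.24], "yaw": 0, "claw": 1}])

```text
time: 7.35
ee_pos: [0.6752, -0.0056, 0.0944]
tcp_rot: [180.0, 0.0, 101.3]
wrist_force: [2.0, 0.6, -1.5]
opening: 0.0252
grasp_force: 62.3
```

Request:
servo_tool(rows=[{"offset": [0, 0, 0.05], "yaw": 0, "claw": 1}, {"offset": [0, 0, 0.1], "yaw": 0, "claw": 1}, {"offset": [0, 0, 0.13], "yaw": 0, "claw": 1}, {"offset": [0, 0, 0.16], "yaw": 0, "claw": 1}, {"offset": [0, 0, 0.18], "yaw": 0, "claw": 1}])

```text
time: 7.98
ee_pos: [0.6751, -0.0056, 0.0789]
tcp_rot: [179.9, 0.0, 101.3]
wrist_force: [-8.0, 0.9, 23.5]
opening: 0.0254
grasp_force: 65.4
```

Request:
servo_tool(rows=[{"offset": [0, 0, 0], "yaw": 0, "claw": 0.3}, {"offset": [0, 0, 0], "yaw": 0, "claw": 0}, {"offset": [0, 0, 0], "yaw": 0, "claw": 0}, {"offset": [0, 0, 0], "yaw": 0, "claw": 0}, {"offset": [0, 0, -0.4], "yaw": 0, "claw": 0}, {"offset": [0, 0, -0.9], "yaw": 0, "claw": 0}, {"offset": [-0.5, 0, -1], "yaw": 0, "claw": 0}, {"offset": [-0.9, 0, -1], "yaw": 0, "claw": 0}, {"offset": [-0.9, 0, -1], "yaw": 0, "claw": 0}])

```text
time: 9.1
ee_pos: [0.6925, -0.0966, 0.176]
tcp_rot: [-180.0, 0.0, 101.1]
wrist_force: [-0.3, 0.4, 0.5]
opening: 0.0855
grasp_force: 0.0
```

```bash
python3 - <<'E'
from h import *
o=get_obs(); im,w=cloud('wrist'); np.savez('w5.npz',im=im,w=w)
H=w[...,2]
holes(w,[(.662,.080),(.681,-.007),(.698,-.098)],.04,o)
D=np.hypot(w[...,0]-.6755,w[...,1]+.0072)<.045
q=w[D&(H>.1)];q=w[D&(H>.075)&(H<.1)]; print('grip top',len(q),q.mean(0),np.median(q[:,2]))
q=w[D&(H>.043)&(H<.06)]; print('flange',len(q),np.median(q[:,2]),cv2.minAreaRect(q[:,:2].astype(np.float32)*1000))
plan(0.598,-0.33,0.2,90)
E
```

```text
hole px [276. 200.] c [693.5 -94.4] size [41.5 41. ] ang 11.1
grip top 1977 [ 0.67473872 -0.00667424  0.0835123 ] 0.08364529641958349
flange 3715 0.04791257597270826 ((674.5808715820312, -6.326805114746094), (40.082576751708984, 66.0400390625), 11.014172554016113)
t 9.15 pos [ 0.6923 -0.095   0.176 ] yaw 101.15 q6 71.0 op 0.0855 OFFSET [-2.123 -1.38  -0.24 ] YAW 0.0619 (11.1 deg)
```

Oblong die flush (flange top at 47.9 mm, expected 48). Next the round die.

Request:
servo_tool(rows=[{"offset": [-0.45, -0.3, -0.1], "yaw": 0, "claw": 0}, {"offset": [-0.9, -0.6, -0.2], "yaw": 0, "claw": 0}, {"offset": [-0.9, -0.6, -0.2], "yaw": 0, "claw": 0}])

```text
time: 9.52
ee_pos: [0.6501, -0.196, 0.1977]
tcp_rot: [179.9, 0.0, 101.1]
wrist_force: [-0.2, -0.4, 0.2]
opening: 0.0854
grasp_force: 0.0
```

Request:
servo_tool(rows=[{"offset": [-0.4, -0.4, 0], "yaw": 0, "claw": 0}, {"offset": [-0.8, -0.78, 0], "yaw": 0, "claw": 0}, {"offset": [-0.8, -0.78, 0], "yaw": 0, "claw": 0}, {"offset": [-0.8, -0.78, 0], "yaw": 0, "claw": 0}])

```text
time: 10.02
ee_pos: [0.5906, -0.2864, 0.1963]
tcp_rot: [180.0, -0.0, 101.3]
wrist_force: [0.5, 1.3, -0.2]
opening: 0.0852
grasp_force: 0.0
```

```bash
python3 - <<'E'
from h import *
o=get_obs(); im,w=cloud('wrist'); np.savez('w6.npz',im=im,w=w)
die(w,(.598,-.33))
E
```

```text
grip 779 c [ 598.  -333.3] size [24.8 25.1] ang 48.1 z 0.0685 mean [ 0.5977 -0.3318  0.068 ]
flange 1703 c [ 597.7 -332.2] size [53.4 51.2] ang 11.1 z 0.0328 mean [ 0.5966 -0.3265  0.0328]
```

```bash
python3 -c "
from h import *
plan(0.5978,-0.3328,0.12,101.2)"
```

```text
t 10.07 pos [ 0.5909 -0.2861  0.1963] yaw 101.35 q6 52.8 op 0.0853 OFFSET [-0.472 -0.024  0.763] YAW 0.0008 (0.1 deg)
```

Request:
servo_tool(rows=[{"offset": [-0.472, -0.024, 0.2], "yaw": 0, "claw": 0}, {"offset": [-0.472, -0.024, 0.6], "yaw": 0, "claw": 0}, {"offset": [-0.472, -0.024, 0.6], "yaw": 0, "claw": 0}])

```text
time: 10.45
ee_pos: [0.5964, -0.3323, 0.1326]
tcp_rot: [-179.7, -0.3, 101.3]
wrist_force: [0.7, 0.5, 0.7]
opening: 0.0851
grasp_force: 0.0
```

```bash
python3 - <<'E'
from h import *
o=get_obs(); im,w=cloud('wrist'); np.savez('w6.npz',im=im,w=w)
die(w,(.598,-.33))
plan(0.5978,-0.3328,0.063,101.2)
E
```

```text
grip 1447 c [ 598.2 -333.3] size [25.  25.1] ang 72.0 z 0.0685 mean [ 0.5979 -0.3321  0.0681]
flange 2899 c [ 597.9 -333.1] size [53.1 52.8] ang 12.6 z 0.0328 mean [ 0.5967 -0.3271  0.0328]
t 10.5 pos [ 0.5972 -0.3326  0.1355] yaw 101.36 q6 49.5 op 0.0856 OFFSET [-0.004  0.007  0.725] YAW 0.0009 (0.2 deg)
```

Request:
servo_tool(rows=[{"offset": [-0.008, 0.008, 0.5], "yaw": 0, "claw": 0}, {"offset": [-0.008, 0.008, 0.71], "yaw": 0, "claw": 0}, {"offset": [-0.008, 0.008, 0.71], "yaw": 0, "claw": 0}, {"offset": [-0.008, 0.008, 0.71], "yaw": 0, "claw": 1}, {"offset": [-0.008, 0.008, 0.71], "yaw": 0, "claw": 1}, {"offset": [-0.008, 0.008, 0.71], "yaw": 0, "claw": 1}, {"offset": [-0.008, 0.008, 0.71], "yaw": 0, "claw": 1}, {"offset": [-0.008, 0.008, 0.71], "yaw": 0, "claw": 1}, {"offset": [-0.008, 0.008, 0.71], "yaw": 0, "claw": 1}])

```text
time: 11.62
ee_pos: [0.5985, -0.3352, 0.0666]
tcp_rot: [179.9, 0.1, 101.3]
wrist_force: [0.2, 1.2, 6.2]
opening: 0.024
grasp_force: 58.6
```

Request:
servo_tool(rows=[{"offset": [0, 0, -0.5], "yaw": 0, "claw": 1}, {"offset": [0, 0, -1], "yaw": 0, "claw": 1}, {"offset": [0, 0, -1], "yaw": 0, "claw": 1}, {"offset": [0, 0, -1], "yaw": 0, "claw": 1}])

```text
time: 12.12
ee_pos: [0.5977, -0.3349, 0.1641]
tcp_rot: [-179.9, -0.1, 101.3]
wrist_force: [0.8, 0.5, -3.4]
opening: 0.0242
grasp_force: 60.2
```

```bash
python3 - <<'E'
from h import *
o=get_obs(); im,w=cloud('wrist'); t=held(w,o,0)
f=t[(t[...,2]>.02)&(t[...,2]<.05)&(abs(t[...,0])<.05)&(abs(t[...,1])<.05)]
f2=t[(t[...,2]>.027)&(t[...,2]<.035)&(t[...,0]<.05)&(t[...,0]>.015)&(abs(t[...,1])<.03)]
print(f2.min(0),f2.max(0),np.median(f2,0))
g=t[(t[...,2]<.0)&(t[...,2]>-.012)&(abs(t[...,0])<.02)&(abs(t[...,1])<.0105)]
print('grip x',np.percentile(g[:,0],[1,50,99]),'z',np.percentile(g[:,2],[10,50,90]))
plan(.6934,-.0946,.19,101.2)
E
```

```text
[ 0.01500746 -0.02256514  0.0318828 ] [0.02852582 0.0224528  0.03499908] [ 2.03806243e-02 -7.71099685e-05  3.37270300e-02]
grip x [-0.00967422  0.00261529  0.01348206] z [-0.0028358  -0.00205139 -0.00115485]
t 12.18 pos [ 0.5974 -0.3347  0.1633] yaw 101.26 q6 49.5 op 0.0240 OFFSET [ 2.168  1.409 -0.266] YAW 0.0003 (0.1 deg)
```

Request:
servo_tool(rows=[{"offset": [0.36, 0.23, -0.2], "yaw": 0, "claw": 1}, {"offset": [0.72, 0.47, -0.2], "yaw": 0, "claw": 1}, {"offset": [0.72, 0.47, -0.2], "yaw": 0, "claw": 1}])

```text
time: 12.55
ee_pos: [0.6306, -0.2523, 0.1834]
tcp_rot: [-179.9, -0.1, 101.5]
wrist_force: [-0.4, 0.3, -3.3]
opening: 0.0242
grasp_force: 60.0
```

Request:
servo_tool(rows=[{"offset": [0.36, 0.23, 0], "yaw": 0, "claw": 1}, {"offset": [0.72, 0.47, 0], "yaw": 0, "claw": 1}, {"offset": [0.72, 0.47, 0], "yaw": 0, "claw": 1}])

```text
time: 12.92
ee_pos: [0.6623, -0.1731, 0.1833]
tcp_rot: [-179.9, -0.1, 101.4]
wrist_force: [-0.7, -0.4, -3.2]
opening: 0.0242
grasp_force: 60.0
```

Request:
servo_tool(rows=[{"offset": [0.36, 0.23, 0], "yaw": 0, "claw": 1}, {"offset": [0.7, 0.47, 0], "yaw": 0, "claw": 1}, {"offset": [0.7, 0.47, 0.5], "yaw": 0, "claw": 1}, {"offset": [0.7, 0.47, 0.6], "yaw": 0, "claw": 1}, {"offset": [0.7, 0.47, 0.6], "yaw": 0, "claw": 1}, {"offset": [0.7, 0.47, 0.6], "yaw": 0, "claw": 1}])

```text
time: 13.68
ee_pos: [0.695, -0.0986, 0.1275]
tcp_rot: [179.9, 0.0, 101.2]
wrist_force: [-0.2, -0.3, -3.3]
opening: 0.0238
grasp_force: 60.1
```

```bash
python3 -c "
from h import *
plan(.6937,-.096,.103,101.2)"
```

```text
t 13.68 pos [ 0.695  -0.0986  0.1275] yaw 101.20 q6 70.7 op 0.0238 OFFSET [ 0.028 -0.008  0.245] YAW -0.0000 (-0.0 deg)
```

Request:
servo_tool(rows=[{"offset": [0.028, -0.008, 0.1], "yaw": 0, "claw": 1}, {"offset": [0.028, -0.008, 0.15], "yaw": 0, "claw": 1}, {"offset": [0.028, -0.008, 0.2], "yaw": 0, "claw": 1}, {"offset": [0.028, -0.008, 0.24], "yaw": 0, "claw": 1}, {"offset": [0.028, -0.008, 0.27], "yaw": 0, "claw": 1}])

```text
time: 14.3
ee_pos: [0.6933, -0.095, 0.0983]
tcp_rot: [180.0, 0.0, 101.3]
wrist_force: [-0.9, -1.5, -2.2]
opening: 0.0242
grasp_force: 60.3
```

Request:
servo_tool(rows=[{"offset": [0, 0, 0.06], "yaw": 0, "claw": 1}, {"offset": [0, 0, 0.1], "yaw": 0, "claw": 1}, {"offset": [0, 0, 0.14], "yaw": 0, "claw": 1}, {"offset": [0, 0, 0.17], "yaw": 0, "claw": 1}, {"offset": [0, 0, 0.19], "yaw": 0, "claw": 1}, {"offset": [0, 0, 0.19], "yaw": 0, "claw": 1}])

```text
time: 15.05
ee_pos: [0.6935, -0.0951, 0.0815]
tcp_rot: [179.9, 0.0, 101.3]
wrist_force: [-5.0, 0.6, 13.6]
opening: 0.0242
grasp_force: 62.2
```

Request:
servo_tool(rows=[{"offset": [0, 0, 0], "yaw": 0, "claw": 0.3}, {"offset": [0, 0, 0], "yaw": 0, "claw": 0}, {"offset": [0, 0, 0], "yaw": 0, "claw": 0}, {"offset": [0, 0, 0], "yaw": 0, "claw": 0}, {"offset": [0, 0, -0.4], "yaw": 0, "claw": 0}, {"offset": [0, 0, -0.9], "yaw": 0, "claw": 0}, {"offset": [0, 0, -1], "yaw": 0, "claw": 0}, {"offset": [0, 0, -1], "yaw": 0, "claw": 0}, {"offset": [0, 0, -1], "yaw": 0, "claw": 0}])

```text
time: 16.18
ee_pos: [0.6927, -0.0949, 0.1775]
tcp_rot: [-179.9, -0.0, 101.3]
wrist_force: [0.2, 0.4, 0.8]
opening: 0.0858
grasp_force: 0.0
```

```bash
cat >> h.py <<'E'
def seated(w,c,r=.045):
    H=w[...,2]; D=np.hypot(w[...,0]-c[0],w[...,1]-c[1])<r
    q=w[D&(H>.075)&(H<.1)]; f=w[D&(H>.043)&(H<.06)]
    print('grip',len(q),np.median(q,0).round(4) if len(q) else '','flange',len(f),np.median(f,0).round(4) if len(f) else '')
E
python3 - <<'E'
from h import *
im,w=cloud('wrist'); seated(w,(.6933,-.0945)); seated(w,(.6747,-.0064))
plan(.62,.28,.2,101.2)
E
```

```text
grip 1113 [ 0.6925 -0.0921  0.0835] flange 2423 [ 0.69   -0.0856  0.0479]
grip 1930 [ 0.6748 -0.0066  0.0836] flange 3618 [ 0.6748 -0.0096  0.0479]
t 16.23 pos [ 0.6927 -0.0949  0.1775] yaw 101.26 q6 70.9 op 0.0855 OFFSET [ 3.819  0.019 -0.222] YAW 0.0003 (0.1 deg)
```

Request:
servo_tool(rows=[{"offset": [0.48, 0, -0.2], "yaw": 0, "claw": 0}, {"offset": [0.95, 0, -0.2], "yaw": 0, "claw": 0}, {"offset": [0.95, 0, -0.2], "yaw": 0, "claw": 0}])

```text
time: 16.6
ee_pos: [0.6739, 0.0011, 0.1987]
tcp_rot: [-179.9, -0.0, 101.5]
wrist_force: [-0.2, -1.4, 0.3]
opening: 0.0855
grasp_force: 0.0
```

```bash
python3 - <<'E'
from h import *
o=get_obs(); im,w=cloud('wrist'); print(o['ee_pos']); np.savez('w7.npz',im=im,w=w)
holes(w,[(.658,.080)],.04,o)
E
```

```text
[0.67391149 0.00112882 0.1986666 ]
hole px [276.  96.] c [658.5  81.1] size [40.4 40.1] ang 11.5
```

Request:
servo_tool(rows=[{"offset": [0.48, 0, 0], "yaw": 0, "claw": 0}, {"offset": [0.95, 0, 0], "yaw": 0, "claw": 0}, {"offset": [0.95, 0, 0], "yaw": 0, "claw": 0}])

```text
time: 17.02
ee_pos: [0.6556, 0.093, 0.1986]
tcp_rot: [-179.9, -0.0, 101.4]
wrist_force: [-0.1, 0.1, 0.3]
opening: 0.0852
grasp_force: 0.0
```

Request:
servo_tool(rows=[{"offset": [0.48, 0, 0], "yaw": 0, "claw": 0}, {"offset": [0.95, 0, 0], "yaw": 0, "claw": 0}, {"offset": [0.95, 0, 0], "yaw": 0, "claw": 0}])

```text
time: 17.4
ee_pos: [0.6373, 0.1857, 0.1985]
tcp_rot: [-179.9, 0.0, 101.4]
wrist_force: [0.7, -0.8, 0.1]
opening: 0.0854
grasp_force: 0.0
```

Request:
servo_tool(rows=[{"offset": [0.4, 0, 0], "yaw": 0, "claw": 0}, {"offset": [0.7, 0, 0], "yaw": 0, "claw": 0}, {"offset": [0.7, 0, 0], "yaw": 0, "claw": 0}])

```text
time: 17.77
ee_pos: [0.6241, 0.2529, 0.1986]
tcp_rot: [-179.9, 0.0, 101.3]
wrist_force: [0.3, -0.2, -0.1]
opening: 0.0854
grasp_force: 0.0
```

```bash
python3 - <<'E'
from h import *
o=get_obs(); im,w=cloud('wrist'); print(o['ee_pos'],o['q'][5]); np.savez('w8.npz',im=im,w=w)
die(w,(.62,.323))
E
```

```text
[0.6241444  0.25294883 0.19864427] 100.76751813898056
grip 1322 c [619.7 329.8] size [26. 26.] ang 18.9 z 0.0686 mean [0.6196 0.3298 0.0686]
flange 2839 c [619.6 329.7] size [52.  52.1] ang 18.5 z 0.0329 mean [0.6188 0.33   0.0329]
```

```bash
python3 -c "
from h import *
plan(.6197,.3298,.125,108.7)"
```

```text
t 17.82 pos [0.6244 0.252  0.1988] yaw 101.25 q6 100.7 op 0.0854 OFFSET [0.773 0.106 0.737] YAW -0.0414 (-7.5 deg)
```

Request:
servo_tool(rows=[{"offset": [0.4, 0.1, 0.3], "yaw": -0.041, "claw": 0}, {"offset": [0.77, 0.106, 0.6], "yaw": -0.041, "claw": 0}, {"offset": [0.77, 0.106, 0.7], "yaw": -0.041, "claw": 0}, {"offset": [0.77, 0.106, 0.7], "yaw": -0.041, "claw": 0}, {"offset": [0.77, 0.106, 0.7], "yaw": -0.041, "claw": 0}])

```text
time: 18.45
ee_pos: [0.6203, 0.3293, 0.1309]
tcp_rot: [179.9, 0.0, 108.5]
wrist_force: [0.5, 0.2, 1.0]
opening: 0.0855
grasp_force: 0.0
```

```bash
python3 - <<'E'
from h import *
im,w=cloud('wrist'); die(w,(.62,.329))
plan(.6197,.3298,.063,108.7)
E
```

```text
grip 1911 c [619.7 330.2] size [25.7 25.9] ang 18.3 z 0.0685 mean [0.6192 0.3314 0.0681]
flange 3407 c [619.8 329.7] size [52.1 52.5] ang 18.7 z 0.0328 mean [0.6174 0.3365 0.0329]
t 18.5 pos [0.6203 0.3295 0.1311] yaw 108.54 q6 99.4 op 0.0854 OFFSET [ 0.004 -0.006  0.681] YAW -0.0009 (-0.2 deg)
```

Request:
servo_tool(rows=[{"offset": [0.004, -0.006, 0.5], "yaw": 0, "claw": 0}, {"offset": [0.004, -0.006, 0.67], "yaw": 0, "claw": 0}, {"offset": [0.004, -0.006, 0.67], "yaw": 0, "claw": 0}, {"offset": [0.004, -0.006, 0.67], "yaw": 0, "claw": 1}, {"offset": [0.004, -0.006, 0.67], "yaw": 0, "claw": 1}, {"offset": [0.004, -0.006, 0.67], "yaw": 0, "claw": 1}, {"offset": [0.004, -0.006, 0.67], "yaw": 0, "claw": 1}, {"offset": [0.004, -0.006, 0.67], "yaw": 0, "claw": 1}, {"offset": [0.004, -0.006, 0.67], "yaw": 0, "claw": 1}])

```text
time: 19.62
ee_pos: [0.6189, 0.3312, 0.0634]
tcp_rot: [179.9, -0.0, 108.6]
wrist_force: [-0.1, -0.4, 6.0]
opening: 0.025
grasp_force: 59.3
```

Request:
servo_tool(rows=[{"offset": [0, 0, -0.5], "yaw": 0, "claw": 1}, {"offset": [0, 0, -1], "yaw": 0, "claw": 1}, {"offset": [0, 0, -1], "yaw": 0, "claw": 1}, {"offset": [0, 0, -1], "yaw": 0, "claw": 1}])

```text
time: 20.12
ee_pos: [0.6182, 0.3308, 0.161]
tcp_rot: [-179.9, 0.0, 108.6]
wrist_force: [-0.2, 0.3, -3.8]
opening: 0.025
grasp_force: 60.6
```

```bash
python3 - <<'E'
from h import *
o=get_obs(); im,w=cloud('wrist'); t=held(w,o,0)
f2=t[(t[...,2]>.027)&(t[...,2]<.035)&(t[...,0]<.05)&(t[...,0]>.015)&(abs(t[...,1])<.03)]
print(f2.min(0),f2.max(0),np.median(f2,0))
g=t[(t[...,2]<.001)&(t[...,2]>-.012)&(abs(t[...,0])<.02)&(abs(t[...,1])<.0105)]
print('grip x',np.percentile(g[:,0],[1,50,99]),'z',np.percentile(g[:,2],[10,50,90]))
plan(.6582,.0812,.19,101.2)
E
```

```text
[ 0.0150012  -0.02613208  0.02856068] [0.0248063  0.02588741 0.03497197] [0.02035878 0.00039143 0.03063877]
grip x [-0.01339935  0.00118586  0.01168287] z [-0.00608924 -0.00527537 -0.00358954]
t 20.18 pos [0.6179 0.3306 0.1601] yaw 108.64 q6 99.5 op 0.0249 OFFSET [-2.492 -0.417 -0.296] YAW 0.0414 (7.4 deg)
```

Request:
servo_tool(rows=[{"offset": [-0.41, -0.07, -0.2], "yaw": 0, "claw": 1}, {"offset": [-0.83, -0.14, -0.3], "yaw": 0, "claw": 1}, {"offset": [-0.83, -0.14, -0.3], "yaw": 0, "claw": 1}])

```text
time: 20.55
ee_pos: [0.6321, 0.245, 0.1916]
tcp_rot: [-179.9, 0.0, 108.5]
wrist_force: [-0.9, -0.3, -3.3]
opening: 0.0251
grasp_force: 60.5
```

Request:
servo_tool(rows=[{"offset": [-0.41, -0.07, 0], "yaw": 0, "claw": 1}, {"offset": [-0.83, -0.14, 0], "yaw": 0, "claw": 1}, {"offset": [-0.83, -0.14, 0], "yaw": 0, "claw": 1}])

```text
time: 20.92
ee_pos: [0.6449, 0.1627, 0.1904]
tcp_rot: [-179.8, 0.0, 108.5]
wrist_force: [0.5, 1.1, -2.7]
opening: 0.0248
grasp_force: 60.5
```

Request:
servo_tool(rows=[{"offset": [-0.41, -0.07, 0], "yaw": 0.041, "claw": 1}, {"offset": [-0.82, -0.14, 0], "yaw": 0.041, "claw": 1}, {"offset": [-0.82, -0.14, 0.4], "yaw": 0.041, "claw": 1}, {"offset": [-0.82, -0.14, 0.6], "yaw": 0.041, "claw": 1}, {"offset": [-0.82, -0.14, 0.6], "yaw": 0.041, "claw": 1}, {"offset": [-0.82, -0.14, 0.6], "yaw": 0.041, "claw": 1}])

```text
time: 21.68
ee_pos: [0.6581, 0.0834, 0.1329]
tcp_rot: [180.0, -0.0, 101.3]
wrist_force: [0.4, -0.3, -3.2]
opening: 0.0253
grasp_force: 60.3
```

```bash
python3 -c "
from h import *
plan(.6583,.0822,.1,101.2)"
```

```text
t 21.68 pos [0.6581 0.0834 0.1329] yaw 101.31 q6 85.9 op 0.0253 OFFSET [-0.012 -0.001  0.329] YAW 0.0006 (0.1 deg)
```

Request:
servo_tool(rows=[{"offset": [-0.012, -0.001, 0.15], "yaw": 0, "claw": 1}, {"offset": [-0.012, -0.001, 0.22], "yaw": 0, "claw": 1}, {"offset": [-0.012, -0.001, 0.26], "yaw": 0, "claw": 1}, {"offset": [-0.012, -0.001, 0.3], "yaw": 0, "claw": 1}, {"offset": [-0.012, -0.001, 0.34], "yaw": 0, "claw": 1}])

```text
time: 22.3
ee_pos: [0.6583, 0.0815, 0.0987]
tcp_rot: [180.0, -0.0, 101.3]
wrist_force: [-0.7, 1.8, -1.7]
opening: 0.0249
grasp_force: 60.5
```

Inserted, foot at 35 mm. I'll press to flush (TCP about 79 mm), release and check.

Request:
servo_tool(rows=[{"offset": [0, 0, 0.06], "yaw": 0, "claw": 1}, {"offset": [0, 0, 0.11], "yaw": 0, "claw": 1}, {"offset": [0, 0, 0.15], "yaw": 0, "claw": 1}, {"offset": [0, 0, 0.19], "yaw": 0, "claw": 1}, {"offset": [0, 0, 0.22], "yaw": 0, "claw": 1}, {"offset": [0, 0, 0.22], "yaw": 0, "claw": 1}])

```text
time: 23.05
ee_pos: [0.6582, 0.0816, 0.0785]
tcp_rot: [179.9, -0.0, 101.3]
wrist_force: [-5.6, 2.0, 10.7]
opening: 0.0252
grasp_force: 62.2
```

Request:
servo_tool(rows=[{"offset": [0, 0, 0], "yaw": 0, "claw": 0.3}, {"offset": [0, 0, 0], "yaw": 0, "claw": 0}, {"offset": [0, 0, 0], "yaw": 0, "claw": 0}, {"offset": [0, 0, 0], "yaw": 0, "claw": 0}, {"offset": [0, 0, -0.4], "yaw": 0, "claw": 0}, {"offset": [0, 0, -0.9], "yaw": 0, "claw": 0}, {"offset": [0, 0, -1], "yaw": 0, "claw": 0}, {"offset": [-0.5, 0, -1], "yaw": 0, "claw": 0}, {"offset": [-0.9, -0.4, -1], "yaw": 0, "claw": 0}, {"offset": [-0.9, -0.4, -1], "yaw": 0, "claw": 0}, {"offset": [-0.9, -0.4, -1], "yaw": 0, "claw": 0}])

```text
time: 24.42
ee_pos: [0.6366, -0.0147, 0.1762]
tcp_rot: [180.0, -0.0, 101.2]
wrist_force: [-0.6, -0.7, -0.1]
opening: 0.085
grasp_force: 0.0
```

```bash
python3 - <<'E'
from h import *
o=get_obs(); im,w=cloud('wrist'); np.savez('w9.npz',im=im,w=w); save('w9',im); print(o['ee_pos'],o['q'][5])
for c in ((.6585,.0811),(.6747,-.0064)): seated(w,c)
E
```

```text
[ 0.63659949 -0.01468996  0.17621979] 77.4400390463983
grip 1984 [0.6576 0.08   0.0836] flange 3703 [0.6512 0.0757 0.0479]
grip 1495 [ 0.6736 -0.0048  0.0835] flange 2615 [0.6678 0.008  0.0478]
```

View pics/w9.png

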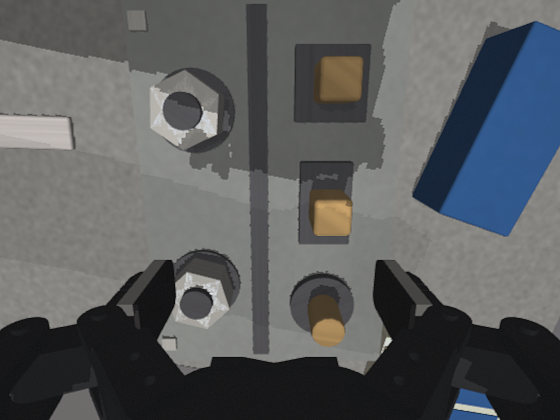

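```bash
cat >> h.py <<'E'
def nut(w,near,lo=.0655,hi=.0725,hy=11.2):
    H=w[...,2]; q=w[(np.hypot(w[...,0]-near[0],w[...,1]-near[1])<.034)&(H>lo)&(H<hi)][:,:2]*1000
    best=None
    for a in np.arange(0,60,.25):
        W=[];M=[];N=[]
        for k in range(3):
            t=np.radians(a+60*k); n=np.array([np.cos(t),np.sin(t)]); s=q@n
            l,h=np.percentile(s,[.3,99.7]); W.append(h-l);M.append((h+l)/2);N.append(n)
        if best is None or sum(W)<best[0]: best=(sum(W),a,W,np.linalg.lstsq(np.array(N),np.array(M),rcond=None)[0])
    # flats normals face hex +-y: hex yaw = a-90 mod 60
    a=best[1]; hexyaw=(a-90)%60
    rd=(hy-hexyaw)%60
    print('nut c',best[3].round(1),'flat normal %.2f mod60'%a,'widths',np.round(best[2],1),'n',len(q),'turned(mod60) %.1f deg'%rd)
E
python3 - <<'E'
from h import *
w=np.load('w9.npz')['w']; H=w[...,2]
q=w[(np.hypot(w[...,0]-.565,w[...,1]-.041)<.03)&(H>.055)]; print(np.histogram(q[:,2],bins=np.arange(.055,.09,.0025)))
nut(w,(.565,.041)); nut(w,(.591,-.095))
w=np.load('w3.npz')['w'];nut(w,(.591,-.095))
E
```

```text
(array([  29,   31,   36,   28,   36, 1520, 1383,  117, 1050,   13,    0,
          0,    0]), array([0.055 , 0.0575, 0.06  , 0.0625, 0.065 , 0.0675, 0.07  , 0.0725,
       0.075 , 0.0775, 0.08  , 0.0825, 0.085 , 0.0875]))
nut c [564.6  42.4] flat normal 5.75 mod60 widths [43.8 43.9 43.8] n 2933 turned(mod60) 35.5 deg
nut c [591.9 -94.7] flat normal 25.50 mod60 widths [43.8 44.9 43.8] n 1724 turned(mod60) 15.7 deg
nut c [591.4 -94.9] flat normal 25.00 mod60 widths [43.7 43.6 43.5] n 1164 turned(mod60) 16.2 deg
```

All three dies are flush. The nuts measure 44 mm across flats at (564.6,42.4) and (591.7,-94.8); nut0 has turned 35.5° and nut1 16°, both in the stated start range. I'll do nut0 first with yaw 155.75.

```bash
python3 -c "
from h import *
plan(.5646,.0424,.13,155.75)"
```

```text
t 24.48 pos [ 0.6368 -0.0142  0.1762] yaw 101.28 q6 77.4 op 0.0852 OFFSET [ 0.696 -0.598  0.462] YAW -0.3026 (-54.5 deg)
```

Request:
servo_tool(rows=[{"offset": [0.35, -0.3, 0], "yaw": -0.3026, "claw": 0}, {"offset": [0.696, -0.598, 0], "yaw": -0.3026, "claw": 0}, {"offset": [0.696, -0.598, 0.2], "yaw": -0.3026, "claw": 0}, {"offset": [0.696, -0.598, 0.3], "yaw": -0.3026, "claw": 0}, {"offset": [0.696, -0.598, 0.4], "yaw": -0.3026, "claw": 0}, {"offset": [0.696, -0.598, 0.4], "yaw": -0.3026, "claw": 0}, {"offset": [0.696, -0.598, 0.4], "yaw": -0.3026, "claw": 0}, {"offset": [0.696, -0.598, 0.4], "yaw": -0.3026, "claw": 0}])

```text
time: 25.48
ee_pos: [0.5646, 0.0421, 0.137]
tcp_rot: [180.0, 0.0, 155.6]
wrist_force: [-1.2, -0.1, 0.7]
opening: 0.0853
grasp_force: 0.0
```

```bash
python3 - <<'E'
from h import *
im,w=cloud('wrist'); nut(w,(.565,.042)); plan(.5646,.0424,.069,155.75)
E
```

```text
nut c [564.6  42.3] flat normal 6.25 mod60 widths [44.  43.7 44.1] n 3223 turned(mod60) 35.0 deg
t 25.52 pos [0.5646 0.042  0.1369] yaw 155.63 q6 28.6 op 0.0856 OFFSET [0.002 0.004 0.679] YAW -0.0006 (-0.1 deg)
```

Request:
servo_tool(rows=[{"offset": [0.002, 0.003, 0.4], "yaw": -0.001, "claw": 0}, {"offset": [0.002, 0.003, 0.67], "yaw": -0.001, "claw": 0}, {"offset": [0.002, 0.003, 0.67], "yaw": -0.001, "claw": 0}, {"offset": [0.002, 0.003, 0.67], "yaw": -0.001, "claw": 1}, {"offset": [0.002, 0.003, 0.67], "yaw": -0.001, "claw": 1}, {"offset": [0.002, 0.003, 0.67], "yaw": -0.001, "claw": 1}, {"offset": [0.002, 0.003, 0.67], "yaw": -0.001, "claw": 1}, {"offset": [0.002, 0.003, 0.67], "yaw": -0.001, "claw": 1}], squeeze=25)

```text
time: 26.52
ee_pos: [0.5651, 0.0425, 0.0711]
tcp_rot: [179.9, 0.1, 155.9]
wrist_force: [-0.1, 2.1, 6.8]
opening: 0.0432
grasp_force: 29.2
```

```bash
python3 - <<'E'
from h import *
o=get_obs(); plan(.5646,.0424,.069,155.75); print(o['torque'],o['wrist_force'])
E
```

```text
t 26.52 pos [0.5651 0.0425 0.0711] yaw 155.91 q6 28.4 op 0.0432 OFFSET [ 0.004 -0.002  0.021] YAW 0.0009 (0.2 deg)
[ 0.2871603   0.13907296 -0.08068626] [-0.05818916  2.10664912  6.76656966]
```

Request:
servo_tool(rows=[{"offset": [0, 0, 0], "yaw": 0.045, "claw": 1}, {"offset": [0, 0, 0], "yaw": 0.09, "claw": 1}, {"offset": [0, 0, 0], "yaw": 0.135, "claw": 1}, {"offset": [0, 0, 0], "yaw": 0.18, "claw": 1}, {"offset": [0, 0, 0], "yaw": 0.225, "claw": 1}, {"offset": [0, 0, 0], "yaw": 0.27, "claw": 1}, {"offset": [0, 0, 0], "yaw": 0.315, "claw": 1}, {"offset": [0, 0, 0], "yaw": 0.36, "claw": 1}, {"offset": [0, 0, 0], "yaw": 0.405, "claw": 1}, {"offset": [0, 0, 0], "yaw": 0.44, "claw": 1}, {"offset": [0, 0, 0], "yaw": 0.44, "claw": 1}])

```text
time: 27.9
ee_pos: [0.5647, 0.0423, 0.0711]
tcp_rot: [179.9, -0.0, 76.6]
wrist_force: [-2.2, 0.5, 7.7]
opening: 0.0435
grasp_force: 29.4
```

```bash
python3 - <<'E'
from h import *
o=get_obs(); plan(.5646,.0424,.069,65.2); print(o['torque'],o['wrist_force'])
E
```

```text
t 27.9 pos [0.5647 0.0423 0.0711] yaw 76.61 q6 107.7 op 0.0435 OFFSET [ 0.001 -0.001  0.021] YAW 0.0634 (11.4 deg)
[ 0.07421818  0.48667465 -0.00155692] [-2.19447659  0.47481185  7.74781866]
```

Request:
servo_tool(rows=[{"offset": [0, 0, 0], "yaw": 0.025, "claw": 1}, {"offset": [0, 0, 0], "yaw": 0.05, "claw": 1}, {"offset": [0, 0, 0], "yaw": 0.055, "claw": 1}, {"offset": [0, 0, 0], "yaw": 0.055, "claw": 1}])

```text
time: 28.4
ee_pos: [0.5647, 0.0424, 0.0711]
tcp_rot: [179.9, -0.1, 66.8]
wrist_force: [-3.6, 0.4, 8.1]
opening: 0.0434
grasp_force: 29.4
```

```bash
python3 - <<'E'
from h import *
o=get_obs(); plan(.5646,.0424,.069,65.2); print(o['torque'],o['wrist_force'])
E
```

```text
t 28.4 pos [0.5647 0.0424 0.0711] yaw 66.80 q6 117.5 op 0.0434 OFFSET [ 0.    -0.001  0.021] YAW 0.0089 (1.6 deg)
[0.16481502 0.55447733 0.01349052] [-3.56998788  0.39940673  8.12308142]
```

Torque about z is still ~0. I'll go on in 0.9° steps and watch it.

Request:
servo_tool(rows=[{"offset": [0, 0, 0], "yaw": 0.005, "claw": 1}, {"offset": [0, 0, 0], "yaw": 0.005, "claw": 1}])

```text
time: 28.65
ee_pos: [0.5646, 0.0424, 0.0711]
tcp_rot: [179.9, -0.1, 65.9]
wrist_force: [-2.1, 0.1, 7.6]
opening: 0.0436
grasp_force: 29.4
```

```bash
python3 - <<'E'
from h import *
o=get_obs(); plan(.5646,.0424,.069,65.2); print(o['torque'])
E
```

```text
t 28.65 pos [0.5646 0.0424 0.0711] yaw 65.90 q6 118.4 op 0.0436 OFFSET [ 0.    -0.001  0.021] YAW 0.0039 (0.7 deg)
[ 0.16556373  0.554614   -0.06444125]
```

Request:
servo_tool(rows=[{"offset": [0, 0, 0], "yaw": 0.005, "claw": 1}, {"offset": [0, 0, 0], "yaw": 0.005, "claw": 1}])

```text
time: 28.9
ee_pos: [0.5647, 0.0424, 0.0711]
tcp_rot: [179.9, -0.1, 65.0]
wrist_force: [-2.9, 0.1, 7.5]
opening: 0.0436
grasp_force: 29.4
```

```bash
python3 - <<'E'
from h import *
o=get_obs(); plan(.5646,.0424,.069,65.2); print(o['torque'])
E
```

```text
t 28.9 pos [0.5647 0.0424 0.0711] yaw 65.01 q6 119.3 op 0.0436 OFFSET [-0.    -0.001  0.021] YAW -0.0010 (-0.2 deg)
[0.14304306 0.54598897 0.1277012 ]
```

Request:
servo_tool(rows=[{"offset": [0, 0, 0], "yaw": 0.004, "claw": 1}, {"offset": [0, 0, 0], "yaw": 0.004, "claw": 1}])

```text
time: 29.15
ee_pos: [0.5647, 0.0423, 0.0711]
tcp_rot: [179.9, -0.1, 64.3]
wrist_force: [-2.5, 0.1, 8.3]
opening: 0.0432
grasp_force: 29.4
```

```bash
python3 - <<'E'
from h import *
o=get_obs(); plan(.5646,.0424,.069,65.2); print(o['torque'])
E
```

```text
t 29.15 pos [0.5647 0.0423 0.0711] yaw 64.32 q6 120.0 op 0.0432 OFFSET [ 0.    -0.001  0.021] YAW -0.0049 (-0.9 deg)
[0.04900361 0.57923082 0.48866499]
```

Hand-tight reached: the torque rises to 0.49 N m at 126° as predicted. I'll release and go to nut1.

Request:
servo_tool(rows=[{"offset": [0, 0, 0], "yaw": 0, "claw": 0.2}, {"offset": [0, 0, 0], "yaw": 0, "claw": 0}, {"offset": [0, 0, 0], "yaw": 0, "claw": 0}, {"offset": [0, 0, -0.3], "yaw": 0, "claw": 0}, {"offset": [0, 0, -0.9], "yaw": 0, "claw": 0}, {"offset": [0, 0, -0.9], "yaw": 0, "claw": 0}, {"offset": [0, 0, -0.9], "yaw": 0, "claw": 0}])

```text
time: 30.02
ee_pos: [0.5643, 0.0422, 0.1593]
tcp_rot: [180.0, -0.0, 64.3]
wrist_force: [0.2, 0.8, -0.9]
opening: 0.0854
grasp_force: 0.0
```

```bash
python3 - <<'E'
from h import *
im,w=cloud('wrist'); nut(w,(.565,.042)); plan(.5917,-.0948,.15,115.5)
E
```

```text
nut c [564.4  42.7] flat normal 35.50 mod60 widths [44.1 44.  43.7] n 2668 turned(mod60) 5.7 deg
t 30.07 pos [0.5639 0.0421 0.1585] yaw 64.28 q6 120.0 op 0.0854 OFFSET [-1.113  0.845  0.084] YAW -0.2845 (-51.2 deg)
```

Request:
servo_tool(rows=[{"offset": [-0.5, 0.4, 0], "yaw": 0, "claw": 0}, {"offset": [-0.9, 0.7, 0], "yaw": 0, "claw": 0}, {"offset": [-0.9, 0.7, 0], "yaw": 0, "claw": 0}])

```text
time: 30.45
ee_pos: [0.5878, -0.0722, 0.1574]
tcp_rot: [-179.9, 0.1, 64.1]
wrist_force: [0.5, -0.7, 0.5]
opening: 0.0857
grasp_force: 0.0
```

Request:
servo_tool(rows=[{"offset": [-0.21, 0.145, 0.2], "yaw": -0.2845, "claw": 0}, {"offset": [-0.21, 0.145, 0.2], "yaw": -0.2845, "claw": 0}, {"offset": [-0.21, 0.145, 0.2], "yaw": -0.2845, "claw": 0}, {"offset": [-0.21, 0.145, 0.2], "yaw": -0.2845, "claw": 0}, {"offset": [-0.21, 0.145, 0.2], "yaw": -0.2845, "claw": 0}, {"offset": [-0.21, 0.145, 0.2], "yaw": -0.2845, "claw": 0}, {"offset": [-0.21, 0.145, 0.2], "yaw": -0.2845, "claw": 0}])

```text
time: 31.32
ee_pos: [0.5919, -0.094, 0.1389]
tcp_rot: [-180.0, -0.0, 115.3]
wrist_force: [0.4, -0.1, 0.6]
opening: 0.085
grasp_force: 0.0
```

```bash
python3 - <<'E'
from h import *
im,w=cloud('wrist'); nut(w,(.5917,-.0948)); plan(.5917,-.0948,.071,115.5)
E
```

```text
nut c [591.8 -94.8] flat normal 25.50 mod60 widths [43.7 44.  44.1] n 3162 turned(mod60) 15.7 deg
t 31.38 pos [ 0.592  -0.0941  0.139 ] yaw 115.37 q6 55.6 op 0.0854 OFFSET [-0.005 -0.005  0.68 ] YAW -0.0007 (-0.1 deg)
```

Request:
servo_tool(rows=[{"offset": [-0.005, -0.006, 0.4], "yaw": -0.001, "claw": 0}, {"offset": [-0.005, -0.006, 0.67], "yaw": -0.001, "claw": 0}, {"offset": [-0.005, -0.006, 0.67], "yaw": -0.001, "claw": 0}, {"offset": [-0.005, -0.006, 0.67], "yaw": -0.001, "claw": 1}, {"offset": [-0.005, -0.006, 0.67], "yaw": -0.001, "claw": 1}, {"offset": [-0.005, -0.006, 0.67], "yaw": -0.001, "claw": 1}, {"offset": [-0.005, -0.006, 0.67], "yaw": -0.001, "claw": 1}, {"offset": [-0.005, -0.006, 0.67], "yaw": -0.001, "claw": 1}], squeeze=25)

```text
time: 32.38
ee_pos: [0.5925, -0.0953, 0.074]
tcp_rot: [179.9, 0.1, 115.7]
wrist_force: [-1.2, 0.0, 6.0]
opening: 0.0435
grasp_force: 29.8
```

Request:
servo_tool(rows=[{"offset": [0, 0, 0], "yaw": 0.045, "claw": 1}, {"offset": [0, 0, 0], "yaw": 0.09, "claw": 1}, {"offset": [0, 0, 0], "yaw": 0.135, "claw": 1}, {"offset": [0, 0, 0], "yaw": 0.18, "claw": 1}, {"offset": [0, 0, 0], "yaw": 0.225, "claw": 1}, {"offset": [0, 0, 0], "yaw": 0.27, "claw": 1}, {"offset": [0, 0, 0], "yaw": 0.315, "claw": 1}, {"offset": [0, 0, 0], "yaw": 0.36, "claw": 1}, {"offset": [0, 0, 0], "yaw": 0.405, "claw": 1}, {"offset": [0, 0, 0], "yaw": 0.45, "claw": 1}, {"offset": [0, 0, 0], "yaw": 0.45, "claw": 1}])

```text
time: 33.75
ee_pos: [0.5917, -0.0951, 0.074]
tcp_rot: [180.0, -0.0, 34.6]
wrist_force: [-5.9, 1.2, 9.3]
opening: 0.0432
grasp_force: 30.1
```

```bash
python3 - <<'E'
from h import *
o=get_obs(); plan(.5917,-.0948,.069,4.9); print(o['torque'],o['wrist_force'])
E
```

```text
t 33.75 pos [ 0.5917 -0.0951  0.074 ] yaw 34.55 q6 136.3 op 0.0432 OFFSET [ 0.002 -0.003  0.05 ] YAW 0.1647 (29.7 deg)
[ 0.24274943  1.22903259 -0.03247151] [-5.92992855  1.15448638  9.31942966]
```

Request:
servo_tool(rows=[{"offset": [0, 0, 0], "yaw": 0.04, "claw": 1}, {"offset": [0, 0, 0], "yaw": 0.08, "claw": 1}, {"offset": [0, 0, 0], "yaw": 0.12, "claw": 1}, {"offset": [0, 0, 0], "yaw": 0.145, "claw": 1}, {"offset": [0, 0, 0], "yaw": 0.155, "claw": 1}, {"offset": [0, 0, 0], "yaw": 0.155, "claw": 1}])

```text
time: 34.5
ee_pos: [0.5916, -0.0948, 0.074]
tcp_rot: [-180.0, -0.0, 6.8]
wrist_force: [-6.0, 2.3, 9.5]
opening: 0.0434
grasp_force: 30.2
```

```bash
python3 - <<'E'
from h import *
o=get_obs(); plan(.5917,-.0948,.069,4.9); print(o['torque'],o['wrist_force'])
E
```

```text
t 34.5 pos [ 0.5916 -0.0948  0.074 ] yaw 6.76 q6 164.1 op 0.0434 OFFSET [ 0.001 -0.     0.05 ] YAW 0.0103 (1.9 deg)
[ 0.5374666   1.35864015 -0.0894448 ] [-5.96926192  2.33552403  9.51540164]
```

Request:
servo_tool(rows=[{"offset": [0, 0, 0], "yaw": 0.005, "claw": 1}, {"offset": [0, 0, 0], "yaw": 0.005, "claw": 1}])

```text
time: 34.75
ee_pos: [0.5916, -0.0948, 0.074]
tcp_rot: [-180.0, -0.0, 5.9]
wrist_force: [-5.8, 2.3, 9.3]
opening: 0.0435
grasp_force: 30.2
```

```bash
python3 - <<'E'
from h import *
o=get_obs(); plan(.5917,-.0948,.069,4.9); print(o['torque'],o['wrist_force'])
E
```

```text
t 34.75 pos [ 0.5916 -0.0948  0.074 ] yaw 5.87 q6 165.0 op 0.0435 OFFSET [ 0.001 -0.     0.05 ] YAW 0.0054 (1.0 deg)
[ 0.47816706  1.35286745 -0.03588673] [-5.80959803  2.32812091  9.26007591]
```

Request:
servo_tool(rows=[{"offset": [0, 0, 0], "yaw": 0.005, "claw": 1}, {"offset": [0, 0, 0], "yaw": 0.005, "claw": 1}])

```text
time: 35.0
ee_pos: [0.5916, -0.0948, 0.074]
tcp_rot: [-180.0, -0.0, 5.0]
wrist_force: [-7.6, 2.7, 9.4]
opening: 0.0432
grasp_force: 30.2
```

```bash
python3 - <<'E'
from h import *
o=get_obs(); plan(.5917,-.0948,.069,4.9); print(o['torque'],o['wrist_force'])
E
```

```text
t 35.0 pos [ 0.5916 -0.0948  0.074 ] yaw 5.00 q6 165.9 op 0.0432 OFFSET [0.001 0.    0.05 ] YAW 0.0006 (0.1 deg)
[0.48156364 1.35131066 0.34498652] [-7.60009621  2.72653454  9.42963574]
```

Request:
servo_tool(rows=[{"offset": [0, 0, 0], "yaw": 0.002, "claw": 1}, {"offset": [0, 0, 0], "yaw": 0.002, "claw": 1}])

```text
time: 35.25
ee_pos: [0.5916, -0.0948, 0.074]
tcp_rot: [-180.0, -0.0, 4.7]
wrist_force: [-6.7, 1.3, 9.1]
opening: 0.0432
grasp_force: 30.2
```

```bash
python3 - <<'E'
from h import *
o=get_obs(); plan(.5917,-.0948,.069,4.9); print(o['torque'],o['wrist_force'])
E
```

```text
t 35.25 pos [ 0.5916 -0.0948  0.074 ] yaw 4.67 q6 166.2 op 0.0432 OFFSET [0.001 0.    0.05 ] YAW -0.0013 (-0.2 deg)
[0.49749198 1.37731694 0.48864698] [-6.70459361  1.28843865  9.06310084]
```

Both nuts are hand-tight. I'll release and go over to the spanner.

Request:
servo_tool(rows=[{"offset": [0, 0, 0], "yaw": 0, "claw": 0.2}, {"offset": [0, 0, 0], "yaw": 0, "claw": 0}, {"offset": [0, 0, 0], "yaw": 0, "claw": 0}, {"offset": [0, 0, -0.3], "yaw": 0, "claw": 0}, {"offset": [0, 0, -0.9], "yaw": 0, "claw": 0}, {"offset": [0, 0, -0.9], "yaw": 0, "claw": 0}, {"offset": [0, 0, -0.9], "yaw": 0, "claw": 0}])

```text
time: 36.12
ee_pos: [0.592, -0.0952, 0.1623]
tcp_rot: [180.0, -0.0, 4.6]
wrist_force: [0.2, 0.3, -0.5]
opening: 0.085
grasp_force: 0.0
```

```bash
python3 - <<'E'
from h import *
im,w=cloud('wrist'); nut(w,(.5917,-.0948)); plan(.43,.345,.25,4.7)
im,w=cloud('top'); save('top2',im); np.savez('top2.npz',im=im,w=w)
m=(w[...,2]>.012)&(w[...,2]<.03)&(w[...,0]>.3)&(w[...,0]<.6)&(w[...,1]>.24)
q=w[m]; print(len(q),q.mean(0),cv2.minAreaRect(q[:,:2].astype(np.float32)*1000))
E
```

```text
nut c [591.9 -94.4] flat normal 35.50 mod60 widths [44.  43.5 44.2] n 2600 turned(mod60) 5.7 deg
t 36.17 pos [ 0.5916 -0.0952  0.1614] yaw 4.61 q6 166.2 op 0.0855 OFFSET [-1.257 -4.518 -0.883] YAW -0.0005 (-0.1 deg)
830 [0.443976   0.37785057 0.01803407] ((408.7401123046875, 432.2501525878906), (167.4907684326172, 378.5655212402344), 29.316701889038086)
```

Request:
servo_tool(rows=[{"offset": [0, 0, -0.5], "yaw": -0.43, "claw": 0}, {"offset": [0, 0, -0.88], "yaw": -0.43, "claw": 0}, {"offset": [-0.1, -0.3, -0.88], "yaw": -0.43, "claw": 0}, {"offset": [-0.2, -0.7, -0.88], "yaw": -0.43, "claw": 0}, {"offset": [-0.25, -0.9, -0.88], "yaw": -0.43, "claw": 0}, {"offset": [-0.25, -0.9, -0.88], "yaw": -0.43, "claw": 0}, {"offset": [-0.25, -0.9, -0.88], "yaw": -0.43, "claw": 0}, {"offset": [-0.25, -0.9, -0.88], "yaw": -0.43, "claw": 0}, {"offset": [-0.25, -0.9, -0.88], "yaw": -0.43, "claw": 0}])

```text
time: 37.35
ee_pos: [0.5594, -0.0075, 0.2493]
tcp_rot: [-179.9, 0.0, 82.0]
wrist_force: [-0.3, 0.4, -0.3]
opening: 0.0855
grasp_force: 0.0
```

```bash
python3 - <<'E'
from h import *
plan(.43,.345,.25,160)
E
```

```text
t 37.35 pos [ 0.5594 -0.0075  0.2493] yaw 82.00 q6 97.2 op 0.0855 OFFSET [ 3.31  -1.772 -0.005] YAW -0.4333 (-78.0 deg)
```

Request:
servo_tool(rows=[{"offset": [0.45, -0.24, 0], "yaw": 0, "claw": 0}, {"offset": [0.9, -0.48, 0], "yaw": 0, "claw": 0}, {"offset": [0.9, -0.48, 0], "yaw": 0, "claw": 0}])

```text
time: 37.72
ee_pos: [0.5236, 0.0907, 0.2501]
tcp_rot: [-180.0, -0.0, 82.2]
wrist_force: [-0.1, -0.4, -1.0]
opening: 0.0854
grasp_force: 0.0
```

Request:
servo_tool(rows=[{"offset": [0.45, -0.24, 0], "yaw": 0, "claw": 0}, {"offset": [0.9, -0.48, 0], "yaw": 0, "claw": 0}, {"offset": [0.9, -0.48, 0], "yaw": 0, "claw": 0}])

```text
time: 38.1
ee_pos: [0.4889, 0.1859, 0.25]
tcp_rot: [-180.0, 0.0, 82.2]
wrist_force: [0.2, -0.0, 0.1]
opening: 0.0854
grasp_force: 0.0
```

Request:
servo_tool(rows=[{"offset": [0.45, -0.24, 0], "yaw": 0, "claw": 0}, {"offset": [0.9, -0.48, 0], "yaw": 0, "claw": 0}, {"offset": [0.9, -0.48, 0], "yaw": 0, "claw": 0}])

```text
time: 38.48
ee_pos: [0.4542, 0.2813, 0.2498]
tcp_rot: [-180.0, 0.0, 82.1]
wrist_force: [0.4, -1.0, -0.5]
opening: 0.0849
grasp_force: 0.0
```

Request:
servo_tool(rows=[{"offset": [0.3, -0.16, 0], "yaw": -0.433, "claw": 0}, {"offset": [0.61, -0.33, 0], "yaw": -0.433, "claw": 0}, {"offset": [0.61, -0.33, 0], "yaw": -0.433, "claw": 0}, {"offset": [0.61, -0.33, 0], "yaw": -0.433, "claw": 0}, {"offset": [0.61, -0.33, 0], "yaw": -0.433, "claw": 0}, {"offset": [0.61, -0.33, 0], "yaw": -0.433, "claw": 0}, {"offset": [0.61, -0.33, 0], "yaw": -0.433, "claw": 0}, {"offset": [0.61, -0.33, 0], "yaw": -0.433, "claw": 0}, {"offset": [0.61, -0.33, 0], "yaw": -0.433, "claw": 0}, {"offset": [0.61, -0.33, 0], "yaw": -0.433, "claw": 0}])

```text
time: 39.72
ee_pos: [0.431, 0.3441, 0.2503]
tcp_rot: [-180.0, 0.0, 159.8]
wrist_force: [0.8, 0.3, -0.4]
opening: 0.0854
grasp_force: 0.0
```

```bash
python3 - <<'E'
from h import *
o=get_obs(); print(o['ee_pos'],o['tcp_rot'],o['q'][5]); im,w=cloud('wrist'); save('w10',im); np.savez('w10.npz',im=im,w=w)
E
```

```text
[0.43096219 0.34411337 0.25034108] [-1.79982253e+02  3.59998340e-03  1.59817071e+02] 58.79534307820741
```

View pics/w10.png

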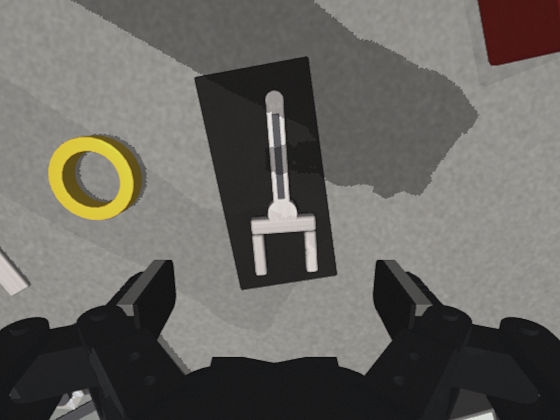

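```bash
cat >> h.py <<'E'
from scipy.optimize import minimize
def spanner(w,g,zr=(.011,.024),c=(.45,.35),R=.16):
    "fit (x,y,yaw) of spanner to points: outline 203x72.5; g = yaw guess"
    H=w[...,2]; q=w[(np.hypot(w[...,0]-c[0],w[...,1]-c[1])<R)&(H>zr[0])&(H<zr[1])][:,:2]*1000
    # boxes (cx,cy,hx,hy)
    B=[(-1.5,29.75,25.5,6.5),(-1.5,-29.75,25.5,6.5),(-36,0,9,36.25),(-112,0,67,9)]
    # sample model points uniformly for the reverse distance
    M=np.concatenate([np.stack(np.meshgrid(np.arange(cx-hx+1,cx+hx,2.),np.arange(cy-hy+1,cy+hy,2.)),-1).reshape(-1,2)+0 for cx,cy,hx,hy in B])
    from scipy.spatial import cKDTree
    T=cKDTree(q)
    def f(p):
        a=np.radians(p[2]); Rm=np.array([[np.cos(a),-np.sin(a)],[np.sin(a),np.cos(a)]])
        l=(q-p[:2])@Rm
        d=np.min([np.hypot(np.maximum(abs(l[:,0]-cx)-hx,0),np.maximum(abs(l[:,1]-cy)-hy,0)) for cx,cy,hx,hy in B],0)
        e=T.query(M@Rm.T+p[:2])[0]
        return np.minimum(d,6).mean()+np.minimum(e,6).mean()
    m=q.mean(0); a=np.radians(g); x0=[m[0]+50*np.cos(a),m[1]+50*np.sin(a),g]
    r=min((minimize(f,[x0[0]+k*np.cos(a),x0[1]+k*np.sin(a),g],method='Nelder-Mead',options=dict(initial_simplex=None,xatol=.02,fatol=1e-4,maxiter=600)) for k in (-15,0,15)),key=lambda r:r.fun)
    a=np.radians(r.x[2]); print('spanner jaw',r.x.round(2),'res %.3f'%r.fun,'n',len(q),'grip pt',(r.x[:2]-79*np.array([np.cos(a),np.sin(a)])).round(1))
    return r.x
E
python3 - <<'E'
from h import *
w=np.load('w10.npz')['w']
H=w[...,2]; q=w[210:216,277:290].reshape(-1,3); print(np.median(q,0)); print(w[150,279],w[240,260],w[150,320])
for g in (-25,-15): spanner(w,g)
E
```

```text
[0.46840888 0.34089302 0.01770978]
[0.40250742 0.36007216 0.01797615] [0.48982629 0.30556128 0.01792818] [ 4.19931514e-01  4.02152105e-01 -2.80996628e-04]
spanner jaw [516.37 325.75 -15.74] res 0.538 n 4206 grip pt [440.3 347.2]
spanner jaw [516.37 325.76 -15.73] res 0.538 n 4206 grip pt [440.3 347.2]
```

Jaw at (516.4,325.8) with yaw -15.7°, fit residual 0.5 mm. The spanner lies at about (280,200) on the black mat.

```bash
python3 - <<'E'
from h import *
plan(.4403,.3472,.11,164.3)
E
```

```text
t 39.77 pos [0.4308 0.3443 0.2504] yaw 159.85 q6 58.8 op 0.0857 OFFSET [-0.079  0.06   1.404] YAW -0.0247 (-4.5 deg)
```

Request:
servo_tool(rows=[{"offset": [-0.079, 0.06, 0.4], "yaw": -0.025, "claw": 0}, {"offset": [-0.079, 0.06, 0.9], "yaw": -0.025, "claw": 0}, {"offset": [-0.079, 0.06, 0.9], "yaw": -0.025, "claw": 0}])

```text
time: 40.15
ee_pos: [0.4383, 0.3463, 0.1569]
tcp_rot: [-179.7, -0.2, 164.4]
wrist_force: [-0.6, -0.3, 1.1]
opening: 0.0854
grasp_force: 0.0
```

Request:
servo_tool(rows=[{"offset": [0, 0, 0.4], "yaw": 0, "claw": 0}, {"offset": [0, 0, 0.4], "yaw": 0, "claw": 0}, {"offset": [0, 0, 0.4], "yaw": 0, "claw": 0}])

```text
time: 40.52
ee_pos: [0.4406, 0.3483, 0.1232]
tcp_rot: [179.9, 0.1, 164.4]
wrist_force: [0.1, -0.3, 0.4]
opening: 0.0854
grasp_force: 0.0
```

```bash
python3 - <<'E'
from h import *
o=get_obs(); im,w=cloud('wrist')
spanner(w,-15.7)
plan(.4403,.3472,.03,164.3)
E
```

```text
spanner jaw [516.37 325.64 -16.01] res 0.403 n 9553 grip pt [440.4 347.4]
t 40.58 pos [0.4407 0.3484 0.1233] yaw 164.45 q6 53.9 op 0.0852 OFFSET [ 0.002 -0.015  0.933] YAW 0.0008 (0.1 deg)
```

Request:
servo_tool(rows=[{"offset": [0.002, -0.013, 0.5], "yaw": 0, "claw": 0}, {"offset": [0.002, -0.013, 0.91], "yaw": 0, "claw": 0}, {"offset": [0.002, -0.013, 0.91], "yaw": 0, "claw": 0}, {"offset": [0.002, -0.013, 0.91], "yaw": 0, "claw": 0}])

```text
time: 41.08
ee_pos: [0.4404, 0.3475, 0.0322]
tcp_rot: [179.9, 0.1, 164.5]
wrist_force: [0.4, 0.0, 0.4]
opening: 0.0859
grasp_force: 0.0
```

```bash
python3 - <<'E'
from h import *
plan(.4403,.3472,.029,164.1)
E
```

```text
t 41.08 pos [0.4404 0.3475 0.0322] yaw 164.46 q6 53.8 op 0.0859 OFFSET [ 0.    -0.003  0.032] YAW 0.0020 (0.4 deg)
```

Request:
servo_tool(rows=[{"offset": [0, -0.003, 0.03], "yaw": 0.002, "claw": 1}, {"offset": [0, -0.003, 0.03], "yaw": 0.002, "claw": 1}, {"offset": [0, -0.003, 0.03], "yaw": 0.002, "claw": 1}, {"offset": [0, -0.003, 0.03], "yaw": 0.002, "claw": 1}, {"offset": [0, -0.003, 0.03], "yaw": 0.002, "claw": 1}, {"offset": [0, -0.003, 0.03], "yaw": 0.002, "claw": 1}, {"offset": [0, -0.003, 0.03], "yaw": 0.002, "claw": 1}, {"offset": [0, -0.003, 0.03], "yaw": 0.002, "claw": 1}, {"offset": [0, -0.003, 0.03], "yaw": 0.002, "claw": 1}, {"offset": [0, -0.003, 0.03], "yaw": 0.002, "claw": 1}], squeeze=100)

```text
time: 42.32
ee_pos: [0.4395, 0.3466, 0.0273]
tcp_rot: [180.0, 0.0, 164.1]
wrist_force: [-1.7, -1.1, 5.3]
opening: 0.0152
grasp_force: 99.1
```

```bash
python3 - <<'E'
from h import *
plan(.4403,.3472,.029,164.1); im,w=cloud('wrist'); spanner(w,-15.7)
E
```

```text
t 42.33 pos [0.4395 0.3466 0.0273] yaw 164.11 q6 54.2 op 0.0152 OFFSET [-0.006  0.008 -0.017] YAW 0.0000 (0.0 deg)
spanner jaw [509.79 326.32 -15.74] res 2.852 n 15257 grip pt [433.8 347.8]
```

Request:
servo_tool(rows=[{"offset": [0, 0, -0.3], "yaw": 0, "claw": 1}, {"offset": [0, 0, -0.8], "yaw": 0, "claw": 1}, {"offset": [0, 0, -1], "yaw": 0, "claw": 1}, {"offset": [0, 0, -1], "yaw": 0, "claw": 1}])

```text
time: 42.88
ee_pos: [0.4398, 0.3467, 0.1277]
tcp_rot: [179.9, 0.1, 164.1]
wrist_force: [-0.2, 0.5, -2.9]
opening: 0.015
grasp_force: 98.5
```

Request:
servo_tool(rows=[{"offset": [-0.09, -0.4, 0], "yaw": 0, "claw": 1}, {"offset": [-0.19, -0.77, 0], "yaw": 0, "claw": 1}, {"offset": [-0.19, -0.77, 0], "yaw": 0, "claw": 1}])

```text
time: 43.25
ee_pos: [0.4357, 0.2648, 0.1247]
tcp_rot: [-179.9, -0.1, 164.0]
wrist_force: [0.1, 0.6, -2.7]
opening: 0.0151
grasp_force: 98.8
```

Request:
servo_tool(rows=[{"offset": [-0.09, -0.4, 0], "yaw": 0, "claw": 1}, {"offset": [-0.19, -0.77, 0], "yaw": 0, "claw": 1}, {"offset": [-0.19, -0.77, 0], "yaw": 0, "claw": 1}])

```text
time: 43.62
ee_pos: [0.4332, 0.1864, 0.1252]
tcp_rot: [-179.9, -0.1, 164.0]
wrist_force: [-0.2, -0.2, -3.2]
opening: 0.0153
grasp_force: 99.2
```

Request:
servo_tool(rows=[{"offset": [-0.09, -0.4, 0], "yaw": 0, "claw": 1}, {"offset": [-0.19, -0.77, 0], "yaw": 0, "claw": 1}, {"offset": [-0.19, -0.77, 0], "yaw": 0, "claw": 1}])

```text
time: 44.0
ee_pos: [0.4306, 0.1077, 0.1256]
tcp_rot: [-180.0, -0.1, 164.0]
wrist_force: [0.5, -0.2, -2.5]
opening: 0.0152
grasp_force: 99.5
```

Request:
servo_tool(rows=[{"offset": [-0.09, -0.4, 0], "yaw": -0.05, "claw": 1}, {"offset": [-0.16, -0.77, 0], "yaw": -0.1, "claw": 1}, {"offset": [-0.16, -0.77, 0], "yaw": -0.117, "claw": 1}, {"offset": [-0.16, -0.77, 0], "yaw": -0.117, "claw": 1}])

```text
time: 44.5
ee_pos: [0.4253, 0.0308, 0.1259]
tcp_rot: [180.0, -0.0, -174.9]
wrist_force: [-0.2, 0.5, -3.1]
opening: 0.015
grasp_force: 99.7
```

```bash
python3 - <<'E'
from h import *
plan(.4255,.0299,.1,185.15)
o=get_obs(); p=o['ee_pos']
im,w=cloud('top'); save('top3',im); np.savez('top3.npz',im=im,w=w)
cv2.imwrite('pics/top3z.png',cv2.resize(im[150:320,150:350,::-1],None,fx=4,fy=3.5,interpolation=cv2.INTER_CUBIC))
spanner(w,5,(p[2]-.02,p[2]+.005),(p[0]+.05,p[1]),.16)
E
```

```text
t 44.5 pos [0.4253 0.0308 0.1259] yaw -174.86 q6 -1.0 op 0.0150 OFFSET [-0.002 -0.01   0.259] YAW -0.0001 (-0.0 deg)
spanner jaw [535.49  39.27   4.59] res 4.865 n 145 grip pt [456.7  33. ]
```

View pics/top3z.png

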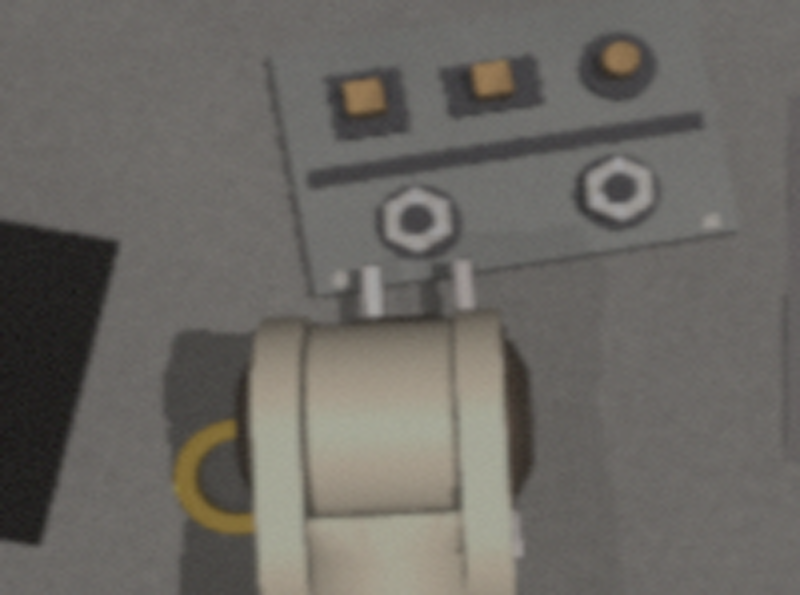

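The dies are still seated. The spanner prongs, at about (370,290) and (463,285) in the crop, are in front of nut0. I'll measure them in the tool frame.

```bash
python3 - <<'E'
from h import *
o=get_obs(); w=np.load('top3.npz')['w']; p=o['ee_pos']; a=np.radians(5.15)
H=w[...,2]
q=w[(H>.095)&(H<.125)&(abs(w[...,0]-.5)<.05)&(abs(w[...,1]-.035)<.06)]
d=q[:,:2]-p[:2]; l=np.stack([d@[np.cos(a),np.sin(a)],d@[-np.sin(a),np.cos(a)]],1)*1000
for s in (1,-1):
    k=l[:,1]*s>15; print(k.sum(),'lat',np.percentile(l[k,1],[2,50,98]).round(1),'long',np.percentile(l[k,0],[2,50,98]).round(1),'z',np.median(q[k,2]), 'slope',np.polyfit(l[k,0],l[k,1],1)[0].round(3),np.polyfit(l[k,0],q[k,2]*1000,1)[0].round(3))
w2=np.load('top2.npz')['w']
for n,c in(('sq',(.6577,.080)),('obl',(.6747,-.0064)),('rnd',(.693,-.0942))):
    k=(np.hypot(w[...,0]-c[0],w[...,1]-c[1])<.03)&(H>.07); print(n,k.sum(),np.median(w[k],0).round(4))
for c in((.5645,.0424),(.5918,-.0947)): 
    k=(np.hypot(w[...,0]-c[0],w[...,1]-c[1])<.03)&(H>.062); q=w[k]; print(cv2.minEnclosingCircle(q[:,:2].astype(np.float32)*1000))
E
```

```text
76 lat [21.9 27.9 34. ] long [ 69.2  87.4 106.9] z 0.11644235153746607 slope -0.057 -0.008
69 lat [-37.5 -31.5 -25.1] long [ 71.4  87.6 105.5] z 0.11632938051202513 slope 0.017 -0.007
sq 98 [0.6605 0.0783 0.0837]
obl 97 [ 0.6764 -0.0076  0.084 ]
rnd 74 [ 0.6949 -0.0942  0.0829]
((567.969970703125, 41.54018020629883), 24.294353485107422)
((595.1635131835938, -95.90837097167969), 24.75100326538086)
```

Request:
servo_tool(rows=[{"offset": [-0.002, -0.01, 0.25], "yaw": 0, "claw": 1}, {"offset": [-0.002, -0.01, 0.5], "yaw": 0, "claw": 1}, {"offset": [-0.002, -0.01, 0.52], "yaw": 0, "claw": 1}, {"offset": [-0.002, -0.01, 0.52], "yaw": 0, "claw": 1}, {"offset": [-0.002, -0.01, 0.52], "yaw": 0, "claw": 1}])

```text
time: 45.18
ee_pos: [0.426, 0.0294, 0.0756]
tcp_rot: [180.0, 0.1, -174.8]
wrist_force: [0.3, 0.5, -3.0]
opening: 0.0152
grasp_force: 99.6
```

```bash
python3 - <<'E'
from h import *
plan(.4854,.03525,.0733,185.15)
E
```

```text
t 45.17 pos [0.426  0.0294 0.0756] yaw -174.84 q6 -1.2 op 0.0152 OFFSET [-0.597  0.005  0.024] YAW 0.0001 (0.0 deg)
```

Request:
servo_tool(rows=[{"offset": [-0.1, 0.005, 0.02], "yaw": 0, "claw": 1}, {"offset": [-0.2, 0.005, 0.02], "yaw": 0, "claw": 1}, {"offset": [-0.28, 0.005, 0.02], "yaw": 0, "claw": 1}, {"offset": [-0.34, 0.005, 0.02], "yaw": 0, "claw": 1}, {"offset": [-0.34, 0.005, 0.02], "yaw": 0, "claw": 1}])

```text
time: 45.8
ee_pos: [0.4595, 0.0327, 0.0723]
tcp_rot: [180.0, -0.0, -174.8]
wrist_force: [0.2, 0.5, -3.6]
opening: 0.0148
grasp_force: 99.6
```

Request:
servo_tool(rows=[{"offset": [-0.06, 0, 0], "yaw": 0, "claw": 1}, {"offset": [-0.12, 0, 0], "yaw": 0, "claw": 1}, {"offset": [-0.18, 0, 0], "yaw": 0, "claw": 1}, {"offset": [-0.24, 0, 0], "yaw": 0, "claw": 1}, {"offset": [-0.24, 0, 0], "yaw": 0, "claw": 1}])

```text
time: 46.42
ee_pos: [0.4834, 0.0349, 0.0724]
tcp_rot: [-180.0, -0.0, -174.8]
wrist_force: [0.8, 0.9, -3.2]
opening: 0.0148
grasp_force: 99.6
```

```bash
python3 - <<'E'
from h import *
plan(.4854,.03525,.0733,185.15); print(get_obs()['torque'])
E
```

```text
t 46.42 pos [0.4834 0.0349 0.0724] yaw -174.84 q6 -1.0 op 0.0148 OFFSET [-0.02   0.002 -0.009] YAW 0.0001 (0.0 deg)
[ 0.00869936 -0.03459594  0.05138164]
```

The jaw slid on freely. Play is about 6° (46.5 on 44 mm), so I'll command an arc of about 42° about the nut axis, checking part-way.

Request:
servo_tool(rows=[{"offset": [-0.002, 0.05, 0], "yaw": 0.0194, "claw": 1}, {"offset": [-0.006, 0.099, 0], "yaw": 0.0389, "claw": 1}, {"offset": [-0.014, 0.149, 0], "yaw": 0.0583, "claw": 1}, {"offset": [-0.024, 0.197, 0], "yaw": 0.0778, "claw": 1}, {"offset": [-0.038, 0.245, 0], "yaw": 0.0972, "claw": 1}, {"offset": [-0.054, 0.292, 0], "yaw": 0.1167, "claw": 1}, {"offset": [-0.054, 0.292, 0], "yaw": 0.1167, "claw": 1}])

```text
time: 47.3
ee_pos: [0.4857, 0.0643, 0.0724]
tcp_rot: [-180.0, 0.0, 164.2]
wrist_force: [1.3, -2.4, -2.3]
opening: 0.0153
grasp_force: 99.7
```

```bash
cat >> h.py <<'E'
def about(n):
    o=get_obs(); d=o['ee_pos'][:2]-np.array(n); f=o['wrist_force']
    print('t %.2f'%o['time'],'pos',o['ee_pos'].round(4),'yaw %.2f'%o['tcp_rot'][2],'r %.1f mm'%(np.hypot(*d)*1000),'bearing %.2f'%np.degrees(np.arctan2(d[1],d[0])),'F',f.round(1),'Tz %.2f'%o['torque'][2],'torque on nut axis %.2f'%(o['torque'][2]+d[0]*f[1]-d[1]*f[0]),'op %.4f'%o['opening'])
E
python3 -c "
from h import *
about((.5647,.0424))"
```

```text
t 47.30 pos [0.4857 0.0643 0.0724] yaw 164.21 r 82.0 mm bearing 164.49 F [ 1.3 -2.4 -2.3] Tz 0.28 torque on nut axis 0.44 op 0.0153
```

Request:
servo_tool(rows=[{"offset": [-0.002, 0.05, 0], "yaw": 0.0194, "claw": 1}, {"offset": [-0.006, 0.099, 0], "yaw": 0.0389, "claw": 1}, {"offset": [-0.014, 0.149, 0], "yaw": 0.0583, "claw": 1}, {"offset": [-0.024, 0.197, 0], "yaw": 0.0778, "claw": 1}, {"offset": [-0.038, 0.245, 0], "yaw": 0.0972, "claw": 1}, {"offset": [-0.054, 0.292, 0], "yaw": 0.1167, "claw": 1}, {"offset": [-0.054, 0.292, 0], "yaw": 0.1167, "claw": 1}])

```text
time: 48.18
ee_pos: [0.4987, 0.091, 0.0723]
tcp_rot: [-180.0, -0.0, 143.3]
wrist_force: [-0.7, 0.2, -3.1]
opening: 0.0154
grasp_force: 99.8
```

```bash
python3 -c "
from h import *
about((.5647,.0424))"
```

```text
t 48.17 pos [0.4987 0.091  0.0723] yaw 143.27 r 82.0 mm bearing 143.64 F [-0.7  0.2 -3.1] Tz 0.38 torque on nut axis 0.40 op 0.0154
```

Request:
servo_tool(rows=[{"offset": [-0.002, -0.045, 0], "yaw": -0.0167, "claw": 1}, {"offset": [-0.0045, -0.086, 0], "yaw": -0.0333, "claw": 1}, {"offset": [-0.0045, -0.086, 0], "yaw": -0.0333, "claw": 1}])

```text
time: 48.55
ee_pos: [0.4941, 0.0837, 0.0726]
tcp_rot: [180.0, -0.0, 149.2]
wrist_force: [-0.1, 0.8, -2.4]
opening: 0.015
grasp_force: 99.7
```

```bash
python3 -c "
from h import *
about((.5647,.0424))"
```

```text
t 48.55 pos [0.4941 0.0837 0.0726] yaw 149.20 r 81.8 mm bearing 149.66 F [-0.1  0.8 -2.4] Tz 0.18 torque on nut axis 0.12 op 0.0150
```

Request:
servo_tool(rows=[{"offset": [0.2, 0, 0], "yaw": 0, "claw": 1}, {"offset": [0.45, 0, 0], "yaw": 0, "claw": 1}, {"offset": [0.75, 0, 0], "yaw": 0, "claw": 1}, {"offset": [0.75, 0, 0], "yaw": 0, "claw": 1}])

```text
time: 49.05
ee_pos: [0.4278, 0.1233, 0.0725]
tcp_rot: [-180.0, -0.0, 149.2]
wrist_force: [1.3, 0.0, -2.0]
opening: 0.015
grasp_force: 99.6
```

```bash
python3 - <<'E'
from h import *
about((.5647,.0424))
im,w=cloud('top'); np.savez('top4.npz',im=im,w=w)
cv2.imwrite('pics/top4z.png',cv2.resize(im[185:240,215:345,::-1],None,fx=6,fy=6,interpolation=cv2.INTER_CUBIC))
for c in((.568,.0415),(.5952,-.0959)): nut(w,c,.062,.074)
E
```

```text
t 49.05 pos [0.4278 0.1233 0.0725] yaw 149.23 r 159.0 mm bearing 149.40 F [ 1.3  0.  -2. ] Tz -0.02 torque on nut axis -0.13 op 0.0150
nut c [567.7  41.3] flat normal 3.00 mod60 widths [43.9 43.8 43.2] n 164 turned(mod60) 38.2 deg
nut c [594.8 -95.9] flat normal 35.50 mod60 widths [43.1 43.4 44.1] n 165 turned(mod60) 5.7 deg
```

View pics/top4z.png

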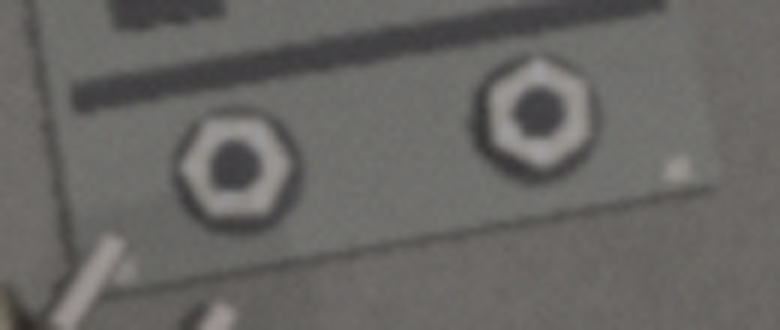

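nut0 has tightened about 32.5° (38.2 − 5.7), and nut1 is unchanged. I'll check whether the spanner slipped in the pads, then give it a touch more.

```bash
cat >> h.py <<'E'
def prongs(w):
    "prong centres in spanner axes from TCP (top camera bias ~ +3,-1.2 mm removed)"
    o=get_obs(); p=o['ee_pos']; a=np.radians(o['tcp_rot'][2]-180); H=w[...,2]
    d=(w[...,:2]-p[:2]-np.array([.003,-.0012])); X=(d@[np.cos(a),np.sin(a)])*1000; Y=(d@[-np.sin(a),np.cos(a)])*1000
    m=(abs(H-(p[2]-.0095))<.006)&(X>55)&(X<115)&(abs(Y)<45)
    for s in (1,-1):
        k=m&(Y*s>12)
        if k.sum()>8: print(k.sum(),'lat',np.percentile(Y[k],[2,50,98]).round(1),'long',np.percentile(X[k],[2,98]).round(1),'slope deg',np.degrees(np.arctan(np.polyfit(X[k],Y[k],1)[0])).round(1))
E
python3 - <<'E'
from h import *
prongs(np.load('top4.npz')['w'])
E
```

```text
84 lat [22.9 29.1 35.5] long [ 56.6 102.2] slope deg 0.2
83 lat [-36.5 -30.5 -24.2] long [ 56.1 101.9] slope deg 0.5
```

Request:
servo_tool(rows=[{"offset": [-0.25, 0, 0], "yaw": 0, "claw": 1}, {"offset": [-0.5, 0, 0], "yaw": 0, "claw": 1}, {"offset": [-0.65, 0, 0], "yaw": 0, "claw": 1}, {"offset": [-0.75, 0, 0], "yaw": 0, "claw": 1}, {"offset": [-0.75, 0, 0], "yaw": 0, "claw": 1}])

```text
time: 49.72
ee_pos: [0.4944, 0.0837, 0.0723]
tcp_rot: [-180.0, -0.0, 149.1]
wrist_force: [0.8, 0.6, -2.3]
opening: 0.0148
grasp_force: 99.6
```

```bash
python3 -c "
from h import *
about((.5647,.0424))"
```

```text
t 49.73 pos [0.4944 0.0837 0.0723] yaw 149.11 r 81.5 mm bearing 149.53 F [ 0.8  0.6 -2.3] Tz 0.08 torque on nut axis 0.01 op 0.0148
```

Request:
servo_tool(rows=[{"offset": [-0.002, 0.05, 0], "yaw": 0.0194, "claw": 1}, {"offset": [-0.006, 0.099, 0], "yaw": 0.0389, "claw": 1}, {"offset": [-0.0105, 0.131, 0], "yaw": 0.0511, "claw": 1}, {"offset": [-0.0105, 0.131, 0], "yaw": 0.0511, "claw": 1}])

```text
time: 50.22
ee_pos: [0.5012, 0.0948, 0.0724]
tcp_rot: [-180.0, -0.0, 140.0]
wrist_force: [-0.6, -0.2, -2.3]
opening: 0.015
grasp_force: 99.8
```

```bash
python3 -c "
from h import *
about((.5647,.0424))"
```

```text
t 50.23 pos [0.5012 0.0948 0.0724] yaw 140.01 r 82.3 mm bearing 140.46 F [-0.6 -0.2 -2.3] Tz 0.40 torque on nut axis 0.45 op 0.0150
```

Request:
servo_tool(rows=[{"offset": [-0.002, -0.045, 0], "yaw": -0.0167, "claw": 1}, {"offset": [-0.0045, -0.086, 0], "yaw": -0.0333, "claw": 1}, {"offset": [-0.0045, -0.086, 0], "yaw": -0.0333, "claw": 1}])

```text
time: 50.6
ee_pos: [0.4963, 0.0878, 0.0726]
tcp_rot: [180.0, -0.0, 146.0]
wrist_force: [0.4, -0.1, -2.9]
opening: 0.0148
grasp_force: 99.7
```

Request:
servo_tool(rows=[{"offset": [0.2, 0, 0], "yaw": 0, "claw": 1}, {"offset": [0.45, 0, 0], "yaw": 0, "claw": 1}, {"offset": [0.75, 0, 0], "yaw": 0, "claw": 1}, {"offset": [0.75, 0, 0], "yaw": 0, "claw": 1}])

```text
time: 51.1
ee_pos: [0.4325, 0.1309, 0.0725]
tcp_rot: [-180.0, -0.0, 146.0]
wrist_force: [0.6, 0.7, -2.7]
opening: 0.0152
grasp_force: 99.7
```

```bash
python3 - <<'E'
from h import *
about((.5647,.0424))
for k in range(3):
    im,w=cloud('top')
    for c in((.568,.0415),(.5952,-.0959)): nut(w,c,.062,.074)
prongs(w)
E
```

```text
t 51.10 pos [0.4325 0.1309 0.0725] yaw 146.02 r 159.1 mm bearing 146.21 F [ 0.6  0.7 -2.7] Tz 0.01 torque on nut axis -0.13 op 0.0152
nut c [567.4  41.3] flat normal 58.25 mod60 widths [43.8 43.6 43.5] n 165 turned(mod60) 43.0 deg
nut c [594.8 -95.9] flat normal 35.25 mod60 widths [43.4 43.8 44.1] n 167 turned(mod60) 5.9 deg
nut c [567.6  41.1] flat normal 59.25 mod60 widths [43.6 43.5 43.3] n 170 turned(mod60) 42.0 deg
nut c [594.9 -96. ] flat normal 35.25 mod60 widths [43.2 43.8 44.2] n 171 turned(mod60) 5.9 deg
nut c [567.5  41.3] flat normal 58.00 mod60 widths [43.5 43.6 43.5] n 168 turned(mod60) 43.2 deg
nut c [595.  -95.8] flat normal 36.75 mod60 widths [43.5 43.7 44. ] n 167 turned(mod60) 4.4 deg
86 lat [23.2 29.3 35.5] long [ 56.2 102.4] slope deg 0.6
87 lat [-36.1 -29.7 -23.6] long [ 56.  102.6] slope deg -0.0
```

nut0 is tightened about 36.5°. Now nut1.

Request:
servo_tool(rows=[{"offset": [0, 0, -0.3], "yaw": 0, "claw": 1}, {"offset": [0, 0, -0.6], "yaw": -0.05, "claw": 1}, {"offset": [0, 0, -0.6], "yaw": -0.1, "claw": 1}, {"offset": [0, 0, -0.6], "yaw": -0.15, "claw": 1}, {"offset": [0, 0, -0.6], "yaw": -0.2, "claw": 1}, {"offset": [0, 0, -0.6], "yaw": -0.2174, "claw": 1}, {"offset": [0, 0, -0.6], "yaw": -0.2174, "claw": 1}])

```text
time: 52.12
ee_pos: [0.4348, 0.1295, 0.1324]
tcp_rot: [-180.0, -0.0, -175.0]
wrist_force: [-0.7, -0.2, -3.0]
opening: 0.0149
grasp_force: 99.6
```

```bash
python3 -c "
from h import *
plan(.4509,-.1075,.1325,185.15)"
```

```text
t 52.12 pos [0.4348 0.1295 0.1324] yaw -175.01 q6 11.6 op 0.0149 OFFSET [ 4.600e-02 -2.375e+00 -1.000e-03] YAW -0.0009 (-0.2 deg)
```

Request:
servo_tool(rows=[{"offset": [0, -0.4, 0], "yaw": 0, "claw": 1}, {"offset": [0.015, -0.8, 0], "yaw": 0, "claw": 1}, {"offset": [0.015, -0.8, 0], "yaw": 0, "claw": 1}])

```text
time: 52.5
ee_pos: [0.4402, 0.0479, 0.1325]
tcp_rot: [-180.0, -0.0, -175.2]
wrist_force: [0.2, 0.7, -3.1]
opening: 0.0147
grasp_force: 99.8
```

Request:
servo_tool(rows=[{"offset": [0, -0.4, 0], "yaw": 0, "claw": 1}, {"offset": [0.015, -0.8, 0], "yaw": 0, "claw": 1}, {"offset": [0.015, -0.8, 0], "yaw": 0, "claw": 1}])

```text
time: 52.88
ee_pos: [0.4458, -0.0314, 0.1324]
tcp_rot: [-180.0, -0.0, -175.2]
wrist_force: [-0.2, 0.1, -2.5]
opening: 0.0152
grasp_force: 99.9
```

Request:
servo_tool(rows=[{"offset": [0, -0.4, 0], "yaw": 0, "claw": 1}, {"offset": [0.016, -0.775, 0], "yaw": -0.001, "claw": 1}, {"offset": [0.016, -0.775, 0.3], "yaw": -0.001, "claw": 1}, {"offset": [0.016, -0.775, 0.6], "yaw": -0.001, "claw": 1}, {"offset": [0.016, -0.775, 0.6], "yaw": -0.001, "claw": 1}, {"offset": [0.016, -0.775, 0.6], "yaw": -0.001, "claw": 1}])

```text
time: 53.62
ee_pos: [0.4515, -0.1068, 0.0736]
tcp_rot: [-180.0, 0.1, -174.7]
wrist_force: [-0.7, -0.1, -2.5]
opening: 0.0149
grasp_force: 99.9
```

```bash
python3 -c "
from h import *
plan(.5106,-.1021,.0728,185.15)"
```

```text
t 53.62 pos [ 0.4515 -0.1068  0.0736] yaw -174.73 q6 -18.6 op 0.0149 OFFSET [-0.593 -0.008  0.009] YAW 0.0007 (0.1 deg)
```

Request:
servo_tool(rows=[{"offset": [-0.1, -0.008, 0], "yaw": 0, "claw": 1}, {"offset": [-0.2, -0.008, 0], "yaw": 0, "claw": 1}, {"offset": [-0.28, -0.008, 0], "yaw": 0, "claw": 1}, {"offset": [-0.36, -0.008, 0], "yaw": 0, "claw": 1}, {"offset": [-0.44, -0.008, 0], "yaw": 0, "claw": 1}, {"offset": [-0.52, -0.008, 0], "yaw": 0, "claw": 1}, {"offset": [-0.59, -0.008, 0], "yaw": 0, "claw": 1}, {"offset": [-0.59, -0.008, 0], "yaw": 0, "claw": 1}])

```text
time: 54.62
ee_pos: [0.5101, -0.1026, 0.0724]
tcp_rot: [180.0, -0.0, -174.7]
wrist_force: [0.1, 0.0, -3.6]
opening: 0.0153
grasp_force: 99.9
```

```bash
python3 -c "
from h import *
about((.5916,-.0948))"
```

```text
t 54.62 pos [ 0.5101 -0.1026  0.0724] yaw -174.75 r 81.9 mm bearing -174.51 F [ 0.1  0.  -3.6] Tz -0.00 torque on nut axis -0.00 op 0.0153
```

Request:
servo_tool(rows=[{"offset": [-0.002, 0.05, 0], "yaw": 0.0194, "claw": 1}, {"offset": [-0.006, 0.099, 0], "yaw": 0.0389, "claw": 1}, {"offset": [-0.014, 0.149, 0], "yaw": 0.0583, "claw": 1}, {"offset": [-0.024, 0.197, 0], "yaw": 0.0778, "claw": 1}, {"offset": [-0.038, 0.245, 0], "yaw": 0.0972, "claw": 1}, {"offset": [-0.054, 0.292, 0], "yaw": 0.1167, "claw": 1}, {"offset": [-0.054, 0.292, 0], "yaw": 0.1167, "claw": 1}])

```text
time: 55.5
ee_pos: [0.5122, -0.0731, 0.0725]
tcp_rot: [-180.0, -0.0, 164.3]
wrist_force: [-1.7, -1.5, -3.6]
opening: 0.0153
grasp_force: 100.0
```

```bash
python3 -c "
from h import *
about((.5916,-.0948))"
```

```text
t 55.50 pos [ 0.5122 -0.0731  0.0725] yaw 164.30 r 82.3 mm bearing 164.70 F [-1.7 -1.5 -3.6] Tz 0.34 torque on nut axis 0.50 op 0.0153
```

Request:
servo_tool(rows=[{"offset": [-0.002, 0.05, 0], "yaw": 0.0194, "claw": 1}, {"offset": [-0.006, 0.099, 0], "yaw": 0.0389, "claw": 1}, {"offset": [-0.014, 0.149, 0], "yaw": 0.0583, "claw": 1}, {"offset": [-0.024, 0.197, 0], "yaw": 0.0778, "claw": 1}, {"offset": [-0.038, 0.245, 0], "yaw": 0.0972, "claw": 1}, {"offset": [-0.054, 0.292, 0], "yaw": 0.1167, "claw": 1}, {"offset": [-0.065, 0.32, 0], "yaw": 0.1278, "claw": 1}, {"offset": [-0.065, 0.32, 0], "yaw": 0.1278, "claw": 1}])

```text
time: 56.5
ee_pos: [0.5269, -0.0439, 0.0723]
tcp_rot: [-180.0, -0.1, 141.4]
wrist_force: [-3.2, 1.6, -2.3]
opening: 0.015
grasp_force: 100.2
```

```bash
python3 -c "
from h import *
about((.5916,-.0948))"
```

```text
t 56.50 pos [ 0.5269 -0.0439  0.0723] yaw 141.36 r 82.4 mm bearing 141.78 F [-3.2  1.6 -2.3] Tz 0.50 torque on nut axis 0.56 op 0.0150
```

Request:
servo_tool(rows=[{"offset": [-0.002, -0.045, 0], "yaw": -0.0167, "claw": 1}, {"offset": [-0.0045, -0.086, 0], "yaw": -0.0333, "claw": 1}, {"offset": [-0.0045, -0.086, 0], "yaw": -0.0333, "claw": 1}])

```text
time: 56.88
ee_pos: [0.5225, -0.0512, 0.0727]
tcp_rot: [180.0, 0.0, 147.3]
wrist_force: [0.9, 2.6, -2.6]
opening: 0.0156
grasp_force: 100.0
```

Request:
servo_tool(rows=[{"offset": [0.2, 0, 0], "yaw": 0, "claw": 1}, {"offset": [0.45, 0, 0], "yaw": 0, "claw": 1}, {"offset": [0.75, 0, 0], "yaw": 0, "claw": 1}, {"offset": [0.75, 0, 0], "yaw": 0, "claw": 1}])

```text
time: 57.38
ee_pos: [0.4582, -0.0099, 0.0726]
tcp_rot: [-180.0, -0.0, 147.3]
wrist_force: [0.3, 0.3, -3.9]
opening: 0.0151
grasp_force: 100.0
```

```bash
python3 - <<'E'
from h import *
about((.5916,-.0948))
for k in range(4):
    im,w=cloud('top')
    for c in((.568,.0415),(.5952,-.0959)): nut(w,c,.062,.074)
prongs(w)
E
```

```text
t 57.38 pos [ 0.4582 -0.0099  0.0726] yaw 147.25 r 158.1 mm bearing 147.53 F [ 0.3  0.3 -3.9] Tz -0.02 torque on nut axis -0.08 op 0.0151
nut c [567.5  41.2] flat normal 58.25 mod60 widths [43.5 43.6 43.5] n 172 turned(mod60) 43.0 deg
nut c [594.4 -95.9] flat normal 1.25 mod60 widths [41.5 43.3 43.4] n 161 turned(mod60) 40.0 deg
nut c [567.8  41.2] flat normal 0.75 mod60 widths [43.8 43.7 43.1] n 172 turned(mod60) 40.5 deg
nut c [594.5 -96. ] flat normal 1.00 mod60 widths [41.5 43.3 43.6] n 170 turned(mod60) 40.2 deg
nut c [567.6  41.3] flat normal 58.25 mod60 widths [43.9 43.6 43.6] n 171 turned(mod60) 43.0 deg
nut c [594.6 -95.9] flat normal 0.50 mod60 widths [41.4 43.1 43.8] n 164 turned(mod60) 40.7 deg
nut c [567.7  41.4] flat normal 58.25 mod60 widths [43.6 43.7 43.7] n 173 turned(mod60) 43.0 deg
nut c [594.5 -96. ] flat normal 1.25 mod60 widths [41.6 43.2 43.8] n 168 turned(mod60) 40.0 deg
62 lat [23.5 30.  36.1] long [ 69.1 103.1] slope deg -1.7
14 lat [-35.6 -32.3 -26.3] long [ 90.5 103. ] slope deg 24.9
```

nut1 is tightened about 34.5°. I'll return the spanner to its original spot on the mat.

Request:
servo_tool(rows=[{"offset": [0, 0, -0.3], "yaw": 0, "claw": 1}, {"offset": [0, 0, -0.65], "yaw": -0.04, "claw": 1}, {"offset": [0, 0, -0.65], "yaw": -0.0936, "claw": 1}, {"offset": [0, 0, -0.65], "yaw": -0.0936, "claw": 1}, {"offset": [0, 0, -0.65], "yaw": -0.0936, "claw": 1}])

```text
time: 58.2
ee_pos: [0.4592, -0.0107, 0.1369]
tcp_rot: [-180.0, -0.1, 163.9]
wrist_force: [0.3, -0.4, -2.3]
opening: 0.0154
grasp_force: 100.0
```

```bash
python3 -c "
from h import *
plan(.4395,.3466,.1375,164.1)"
```

```text
t 58.2 pos [ 0.4592 -0.0107  0.1369] yaw 163.85 q6 14.8 op 0.0154 OFFSET [ 1.183  3.377 -0.006] YAW -0.0014 (-0.2 deg)
```

Request:
servo_tool(rows=[{"offset": [0.15, 0.42, 0], "yaw": 0, "claw": 1}, {"offset": [0.296, 0.845, 0], "yaw": 0, "claw": 1}, {"offset": [0.296, 0.845, 0], "yaw": 0, "claw": 1}])

```text
time: 58.58
ee_pos: [0.4536, 0.081, 0.1369]
tcp_rot: [180.0, -0.1, 164.1]
wrist_force: [-0.9, -0.5, -2.6]
opening: 0.0152
grasp_force: 100.0
```

Request:
servo_tool(rows=[{"offset": [0.15, 0.42, 0], "yaw": 0, "claw": 1}, {"offset": [0.296, 0.845, 0], "yaw": 0, "claw": 1}, {"offset": [0.296, 0.845, 0], "yaw": 0, "claw": 1}])

```text
time: 58.95
ee_pos: [0.4484, 0.1698, 0.1369]
tcp_rot: [-180.0, -0.0, 164.1]
wrist_force: [0.7, 0.1, -2.3]
opening: 0.0153
grasp_force: 100.1
```

Request:
servo_tool(rows=[{"offset": [0.15, 0.42, 0], "yaw": 0, "claw": 1}, {"offset": [0.296, 0.845, 0], "yaw": 0, "claw": 1}, {"offset": [0.296, 0.845, 0], "yaw": 0, "claw": 1}])

```text
time: 59.32
ee_pos: [0.4434, 0.2587, 0.1369]
tcp_rot: [-180.0, -0.0, 164.1]
wrist_force: [-0.2, 0.3, -2.5]
opening: 0.0151
grasp_force: 100.1
```

Request:
servo_tool(rows=[{"offset": [0.15, 0.42, 0], "yaw": 0, "claw": 1}, {"offset": [0.296, 0.845, 0], "yaw": 0, "claw": 1}, {"offset": [0.296, 0.845, 0.4], "yaw": 0, "claw": 1}, {"offset": [0.296, 0.845, 0.8], "yaw": 0, "claw": 1}, {"offset": [0.296, 0.845, 0.85], "yaw": 0, "claw": 1}, {"offset": [0.296, 0.845, 0.85], "yaw": 0, "claw": 1}])

```text
time: 60.08
ee_pos: [0.4388, 0.3463, 0.0534]
tcp_rot: [180.0, 0.0, 164.0]
wrist_force: [-0.1, -0.1, -2.4]
opening: 0.0153
grasp_force: 100.1
```

```bash
python3 -c "
from h import *
plan(.4395,.3466,.0273,164.1)"
```

```text
t 60.08 pos [0.4388 0.3463 0.0534] yaw 163.99 q6 54.3 op 0.0153 OFFSET [-0.006  0.005  0.261] YAW -0.0006 (-0.1 deg)
```

Request:
servo_tool(rows=[{"offset": [-0.006, 0.005, 0.12], "yaw": 0, "claw": 1}, {"offset": [-0.006, 0.005, 0.2], "yaw": 0, "claw": 1}, {"offset": [-0.006, 0.005, 0.24], "yaw": 0, "claw": 1}, {"offset": [-0.006, 0.005, 0.258], "yaw": 0, "claw": 1}, {"offset": [-0.006, 0.005, 0.258], "yaw": 0, "claw": 1}])

```text
time: 60.7
ee_pos: [0.4387, 0.3473, 0.0274]
tcp_rot: [180.0, 0.0, 164.1]
wrist_force: [-3.0, -3.7, 4.6]
opening: 0.0152
grasp_force: 100.9
```

Request:
servo_tool(rows=[{"offset": [0, 0, 0], "yaw": 0, "claw": 0.7}, {"offset": [0, 0, 0], "yaw": 0, "claw": 0.4}, {"offset": [0, 0, 0], "yaw": 0, "claw": 0}, {"offset": [0, 0, 0], "yaw": 0, "claw": 0}, {"offset": [0, 0, 0], "yaw": 0, "claw": 0}, {"offset": [0, 0, -0.4], "yaw": 0, "claw": 0}, {"offset": [0, 0, -0.9], "yaw": 0, "claw": 0}, {"offset": [0, 0, -1], "yaw": 0, "claw": 0}, {"offset": [0, 0, -1], "yaw": 0, "claw": 0}])

```text
time: 61.82
ee_pos: [0.4391, 0.3476, 0.1269]
tcp_rot: [180.0, 0.0, 164.1]
wrist_force: [-0.5, -0.4, -0.7]
opening: 0.0856
grasp_force: 0.0
```

Request:
servo_tool(rows=[{"offset": [0, 0, -0.5], "yaw": 0, "claw": 0}, {"offset": [0.3, 0, -0.9], "yaw": 0, "claw": 0}, {"offset": [0.6, 0, -0.9], "yaw": 0, "claw": 0}, {"offset": [0.9, 0, -0.9], "yaw": 0, "claw": 0}, {"offset": [0.9, 0, -0.9], "yaw": 0, "claw": 0}])

```text
time: 62.45
ee_pos: [0.3508, 0.3722, 0.2152]
tcp_rot: [-179.9, -0.1, 164.2]
wrist_force: [0.3, -0.1, 0.4]
opening: 0.0855
grasp_force: 0.0
```

```bash
python3 - <<'E'
from h import *
o=get_obs(); print(o['time'],o['ee_pos'],o['wrist_force'])
im,w=cloud('top'); save('top5',im)
H=w[...,2]
for n,c in(('sq',(.6605,.0783)),('obl',(.6764,-.0076)),('rnd',(.6949,-.0942))):
    k=(np.hypot(w[...,0]-c[0],w[...,1]-c[1])<.03); g=w[k&(H>.075)]; f=w[k&(H>.043)&(H<.056)]; print(n,np.median(g,0).round(4),np.median(f[:,2]).round(4))
for c in((.568,.0415),(.5952,-.0959)): nut(w,c,.062,.074)
im,w=cloud('wrist'); spanner(w,-15.9); q=w[(np.hypot(w[...,0]-.45,w[...,1]-.345)<.15)&(w[...,2]>.011)]; print(np.percentile(q[:,2],[2,50,98]))
cv2.imwrite('pics/top5.png',cv2.resize(cv2.imread('pics/top5.png')[70:350,60:460],None,fx=2,fy=2))
E
```

```text
62.45 [0.35076733 0.37220417 0.21518035] [ 0.32744209 -0.11469225  0.43237529]
sq [0.6609 0.0785 0.0841] 0.0481
obl [ 0.6767 -0.0076  0.0837] 0.0483
rnd [ 0.6951 -0.0941  0.0834] 0.0482
nut c [567.5  41.3] flat normal 57.75 mod60 widths [43.6 43.7 43.5] n 168 turned(mod60) 43.5 deg
nut c [594.5 -95.9] flat normal 1.25 mod60 widths [41.7 43.2 43.9] n 163 turned(mod60) 40.0 deg
spanner jaw [515.94 325.36 -15.73] res 0.534 n 4234 grip pt [439.9 346.8]
[0.01699989 0.2657952  0.29081347]
```

View pics/top5.png

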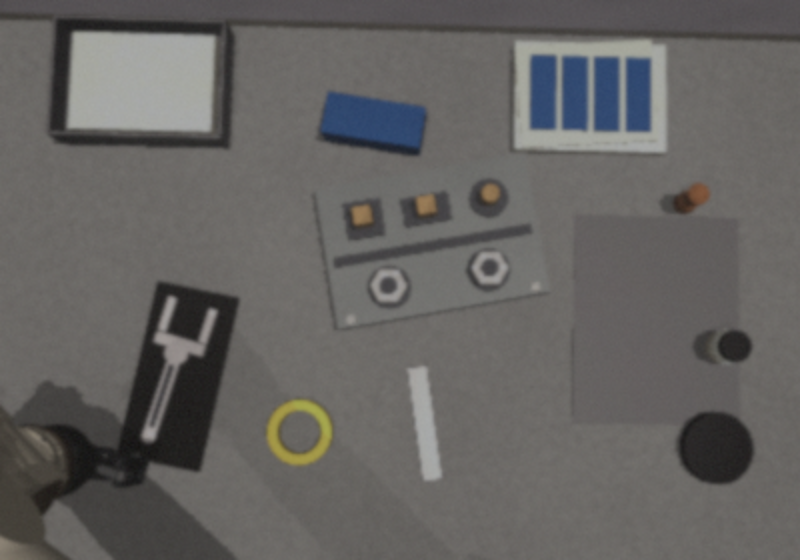

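The last picture shows the dies seated in their sockets at (360,215), (426,205) and (490,193). The nuts at (388,285) and (488,268) have turned, the spanner is flat on its mat at (175,365), and the bystanders haven't moved.

```bash
python3 -c "
from workcell import *
print(job_done())"
```

```text
the job is handed in; nothing more can be done
None
```

I handed the job in at about 62 s: all three dies are flush, both nuts were run hand-tight then tightened with the spanner (about 37° and 34.5° by camera, short of the 43° stop), and the spanner is flat on its mat with everything else where it was.

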